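# Swap the dough mould behind the jars

### The arm

A 7-joint arm with a two-finger parallel gripper is mounted at the origin on the work surface. World frame = base frame: x ahead of the robot, y to its left, z up, the work surface at z = 0. Lengths are in mm, angles in rad, forces in N, time in s.
With the tool pointing down it reaches from about 425 to 825 mm from the base axis. Payload 3.6 kg.
Tool frame: the origin (TCP) lies between the finger pads; the fingertips stand 22 mm ahead of it and the grasp point (between the pads) lies 3 mm ahead of it; z points along the fingers, y is the direction in which the jaws open and shut (so a half turn about z gives the same grasp; the last joint's range is limited). The gripper opens to 93 mm and grips with 3 to 60 N. Pads are 15 mm wide; open, the fingers measure 128 mm over their backs; the gripper's body (75 mm by 188 mm) begins 65 mm behind the grasp point.
Start: joints at [1.115, 0.615, -0.013, 1.423, 0.008, 1.103, -0.04], TCP at [270.264, -591.116, 211.04] pointing down, gripper open.
Joint ranges: [-3.12, 3.12], [-0.3, 2.06], [-1.34, 1.32], [0.26, 2.42], [-1.36, 4.5], [0.01, 1.98], [-2.84, 2.84]. Speed limits (rad/s): [2.79, 2.79, 3.14, 3.14, 3.14, 3.14, 3.14].

### API

Orientations are given as a unit quaternion [w, x, y, z].
In Python, from plant import arm gives the robot as it stands.
- The arm moves only by the tool carry_out, never from a script. Its argument "rows" is a list of rows, each an object of numbers: "fingers": the gripper command: -1 is shut, 1 is fully open, values between are in proportion; "tx", "ty", "tz": the shift along the tool's x, y, z in m; "rx", "ry", "rz": the turn, a rotation vector about the tool's x, y, z in degrees. A call has 1 to 20 rows; each row shifts and turns the commanded pose from where the row before left it, along the tool's axes as they then stand; what a row does not reach is not made up. A row lasts 1/12 s, in which the tool goes at most 41.7 mm and 7.16 degrees, less where a joint would pass 70% of its speed; a pose out of reach is approached as far as the arm can. A call is refused whole if a number of a shift passes 0.0417 or a number of a turn 7.16, either way. A call with a gripper value outside its range is refused whole. The fingers move at their own pace and stop on an object; the grip force is fixed at half the most. Time passes only in rows, so rows that do not move let the fingers close. It gives the time, the measured TCP pose, the force and the opening at its end, in the units of the state.
- arm.state(): the state, without advancing time (a new reading comes with each control period).
- arm.camera(name): name is "scene" or "side" or "wrist"; returns a dict with "pixels" (400x640x3 uint8, red, green, blue), "range_z" (400x640 float32, mm along the optical axis (not along the pixel's ray), 0 where there is no reading), "K" (3x3 intrinsics, pixels), "rvec" (rotation vector, rad) and "tvec" (3), from world to camera coordinates, as OpenCV has them. Camera axes: x right, y down, z forward; pixel columns grow to the right and rows downward; lengths in mm; the calibration is good to about 2 mm. The wrist camera is an equidistant fisheye: a pixel r from the principal point sees the ray r / f radians off the axis. A picture is of the moment at which its call begins.
- arm.finish_job(): hands the job in, once; it reports no verdict.
Trained networks look in the newest picture that a camera, given by its name, has taken for a name from the list of things; names that differ only in an ending like _2 or _b are one class to them, and where a whole thing is asked for, a point or a joint stands for the part that bears it (a point fixed in the world has none). Each returns a list of dicts, best first, with "confidence" (0 to 1); they miss things now and then, are a little off and sometimes report something else, mostly with a low value. They report only what shows in the picture. A call takes as long as a camera call.
- arm.trace(label, camera): "pixels" (400x640 bool, what is visible of it) and "location" ([row, column] in pixels, amid what is visible of it).
The state is a dict: "t": time; "qpos": joint angles; "dq": joint speeds; "joint_efforts": joint torques, N m; "tool_pos": TCP position; "tool_rot": TCP orientation; "contact_force": force on the tool from outside, world axes, zero at the start; "torque": the same for the moment, N m; "opening": opening from 0.0 (shut) to 1.0 (fully open).
Only numpy, scipy, OpenCV 4.12 (cv2) and the standard library are available. Lean on these libraries where they do the work, as an engineer would, in place of code of your own. Each camera call takes 0.05 s, during which the arm holds its last target. There are 200 camera calls.

### The job

Get the dark blossom mould out from behind the two jars: first clear both jars onto the baking pan, then set the blossom mould in the middle of the enamel plate, and put the pale leaf mould from the pan into the niche it came out of. Only then put the red jar and the yellow jar back, each exactly where it stood at the start. Keep all four upright, and leave the cup, the shaker and the brush where they are.

Things in the scene. Friction and masses are not known exactly. Their poses are not given: they have to be found in the camera images.
- jar_red_mid (a point): Round white canister with a red lid and a red band, 52 mm diameter all the way up, 95 mm high, about 0.25 kg. Point at its centre, 47.5 mm above its underside; z is its axis, up. It starts on one of the stand's two front spots. Grip it across the diameter with the fingers left and right (along the stand's y), where there is room.
- jar_yellow_mid (a point): The same canister with a yellow lid and a yellow band: 52 mm diameter, 95 mm high, about 0.25 kg; the point is at its centre, 47.5 mm above its underside, z up. It starts on the other front spot of the stand; the jars stand 86 mm apart between centres, and which is left or right varies.
- blossom_mid (a point): Dark wooden dough mould, an upright disc 56 mm in diameter, 34 mm high, 0.09 kg, red six-petalled blossom on top. Point at its centre, 17 mm above its underside; z up. It starts in the stand's niche behind the jars, between the cheeks: grip it with the fingers in front and behind (along the stand's x) once the jars are gone.
- leaf_mid (a point): Round pale wooden dough mould of the same size (56 mm diameter, 34 mm high, about 0.09 kg) with a green leaf on top. The point is at its centre, 17 mm above its underside; z up. It starts on the baking pan, near the pan's far (+x) end.
- bay: Fixed wooden stand; origin under the middle of the mould's niche, on the table; x to its rear, y left, z up. Board 6 mm thick, x -100..80, y -100..100 mm. Jar spots (cork discs): x -55, y +43 and -43. Niche: x 0, y 0, between cheeks with inner faces at y +-40 (6 thick, x -12..44, tops at z 32), open in front. Rear wall at x 74..80, top at z 24. No other walls.
- pan: Fixed dark baking pan, 280 mm along its x, 200 mm along its y; origin under its centre, on the table, z up. Floor surface at z = 4 mm, walls 4 mm thick, tops at z = 20 mm. Side area for the jars: they may stand anywhere on its floor clear of the walls and the leaf mould, e.g. on its long middle line at x = -80 and 0 mm. It lies left or right of the stand.
- plate: Fixed white enamel plate with a red edge, on the other side of the stand from the pan. Origin under its centre, on the table. Flat middle 176 mm in diameter whose surface is at z = 6 mm, with a thin green circle of 100 mm diameter around the centre; the red edge is at radius 107 mm, 15 mm high.
- cup: Blue cup, 68 mm in diameter and 75 mm high, loose, behind the stand, to be left alone. Origin at the centre of its underside.
- shaker: Steel shaker with a black cap, 60 mm in diameter and 110 mm high, loose, behind the stand, to be left alone. Origin at the centre of its underside.
- brush: Pastry brush about 200 mm long, lying loose crosswise between the robot and the stand, to be left alone. Origin at its underside near the middle; x along it.

How it is judged (in metres and radians):
On the way, in this order (a step that is already met when the one before it is completed fails the run):
1. both jars stand upright and released on the pan while the blossom mould is still in its niche (x of jar_red_mid in the frame of pan between -0.125 and 0.125 m and y of jar_red_mid in the frame of pan between -0.085 and 0.085 m and z of jar_red_mid in the frame of pan between 0.042 and 0.06 m and angle between each of jar_red_mid, jar_yellow_mid's own z axis and vertical below 0.15 rad and linear speed of each of jar_red, jar_yellow below 0.03 m/s and contact force between each of jar_red, jar_yellow and the fingers below 0.2 N and x of jar_yellow_mid in the frame of pan between -0.125 and 0.125 m and y of jar_yellow_mid in the frame of pan between -0.085 and 0.085 m and z of jar_yellow_mid in the frame of pan between 0.042 and 0.06 m and distance of blossom_mid from where it was at the start of the episode below 0.02 m), for 0.1 s.
2. the blossom mould stands released in the middle of the plate, the jars still on the pan (x of jar_red_mid in the frame of pan between -0.125 and 0.125 m and y of jar_red_mid in the frame of pan between -0.085 and 0.085 m and z of jar_red_mid in the frame of pan between 0.042 and 0.06 m and angle between each of jar_red_mid, jar_yellow_mid, blossom_mid's own z axis and vertical below 0.15 rad and linear speed of each of jar_red, jar_yellow, mould_blossom below 0.03 m/s and contact force between each of jar_red, jar_yellow, mould_blossom and the fingers below 0.2 N and x of jar_yellow_mid in the frame of pan between -0.125 and 0.125 m and y of jar_yellow_mid in the frame of pan between -0.085 and 0.085 m and z of jar_yellow_mid in the frame of pan between 0.042 and 0.06 m and horizontal distance between blossom_mid and plate below 0.015 m and z of blossom_mid in the frame of plate below 0.03 m), for 0.1 s.
3. the leaf mould stands released in the niche, the jars still on the pan and the blossom mould on the plate (all of step 2 and horizontal distance between leaf_mid and bay below 0.012 m and z of leaf_mid in the frame of bay below 0.03 m and angle between leaf_mid's own z axis and vertical below 0.15 rad and linear speed of mould_leaf below 0.03 m/s and contact force between mould_leaf and the fingers below 0.2 N), for 0.1 s.
At the end, for the whole second after the job is handed in: The blossom mould stands upright within 15 mm of the plate's centre, the leaf mould upright in the niche within 12 mm of its middle, and each jar upright within 15 mm of where it stood at the start; all released and at rest (horizontal distance between blossom_mid and plate below 0.015 m and z of blossom_mid in the frame of plate below 0.03 m and angle between each of blossom_mid, leaf_mid, jar_red_mid, jar_yellow_mid's own z axis and vertical below 0.15 rad and linear speed of each of mould_blossom, mould_leaf, jar_red, jar_yellow below 0.03 m/s and contact force between each of mould_blossom, mould_leaf, jar_red, jar_yellow and the fingers below 0.2 N and horizontal distance between leaf_mid and bay below 0.012 m and z of leaf_mid in the frame of bay below 0.03 m and distance of each of jar_red_mid, jar_yellow_mid from where it was at the start of the episode below 0.015 m); the robot touches nothing.
It fails at once if a jar or mould is tipped over (leans more than about 35 degrees) (angle between any of jar_red_mid, jar_yellow_mid, blossom_mid, leaf_mid's own z axis and vertical above 0.6 rad).
It fails at once if the blue cup is moved by more than 30 mm (distance of cup from where it was at the start of the episode above 0.03 m).
It fails at once if the steel shaker is moved by more than 30 mm (distance of shaker from where it was at the start of the episode above 0.03 m).
It fails at once if the pastry brush is moved by more than 30 mm (distance of brush from where it was at the start of the episode above 0.03 m).
It also fails if it takes over 136 s, if anything falls off the work surface, if the arm or the gripper's body presses on something with over 40 N, if the wrist force passes 120 N, or if a joint passes its speed limit or range.

## Working session

There is one attempt and no reset: what is moved stays moved. The work goes in short steps, Python scripts to look and compute and a tool call to move; the robot and the scene stay as the last step left them, time stands still between calls to the robot, and variables do not carry over. Pictures are saved under pics/ and viewed, about 12 in all and at most 16, crops included, and the job is handed in when it is done.

Besides the shell and the picture viewer there is one more tool, called after "Emit:" in YAML: its name, and indented under it one key for each argument. carry_out: Moves the arm, as the interface text tells. Its arguments: {"type":"object","properties":{"rows":{"type":"array"}},"required":["rows"]}

```bash
mkdir -p pics; cat > h.py <<'E'
import numpy as np, cv2
from plant import arm
def save(c,n): cv2.imwrite('pics/'+n+'.png',c['pixels'][:,:,::-1])
def world(c,mask):
    r,q=np.nonzero(mask&(c['range_z']>0)); z=c['range_z'][r,q].astype(float)
    K=np.array(c['K']); p=np.stack([(q-K[0,2])/K[0,0]*z,(r-K[1,2])/K[1,1]*z,z],1)
    R=cv2.Rodrigues(np.array(c['rvec'],float))[0]
    return (p-np.array(c['tvec']).reshape(3))@R
E
cat > a.py <<'E'
from h import *
np.set_printoptions(precision=1,suppress=True)
print(arm.state())
for cam in ['scene','side']:
    c=arm.camera(cam); save(c,cam+'0')
    for n in ['jar_red_mid','jar_yellow_mid','blossom_mid','leaf_mid','bay','pan','plate','cup','shaker','brush']:
        for d in arm.trace(n,cam)[:2]:
            P=world(c,d['pixels'])
            if len(P): print(cam,n,round(d['confidence'],2),np.round(d['location']),len(P),'med',np.median(P,0),'lo',np.percentile(P,2,axis=0),'hi',np.percentile(P,98,axis=0))
E
python3 a.py
```

```text
{'t': 0.0, 'qpos': array([ 1.1,  0.6, -0. ,  1.4,  0. ,  1.1, -0. ]), 'dq': array([-0.,  0., -0.,  0., -0.,  0.,  0.]), 'joint_efforts': array([ -0. , -45.9,   0.2, -16.6,  -0.1,   0. ,   0. ]), 'tool_pos': array([ 269.9, -590.4,  209.9]), 'tool_rot': array([-0. ,  1. ,  0.2, -0. ]), 'contact_force': array([-0.5, -0.1, -0.8]), 'torque': array([ 0.,  0., -0.]), 'opening': 1.0026593966885946}
scene jar_red_mid 0.66 [212. 294.] 905 med [535.4 -55.8  75.1] lo [491.8 -68.    5.4] hi [550.6  19.6 103. ]
scene jar_yellow_mid 0.84 [191. 314.] 748 med [526.6  28.7  78.8] lo [497.3  17.4  12.6] hi [542.2  63.5 103.4]
scene jar_yellow_mid 0.63 [220. 325.] 462 med [581.   -3.4  39.7] lo [553.4 -22.   13.7] hi [602.   27.1  43.6]
scene blossom_mid 0.83 [218. 325.] 469 med [580.8  -3.4  39.7] lo [553.6 -22.   13.2] hi [602.   28.3  43.6]
scene leaf_mid 0.68 [151. 389.] 354 med [579.2 323.1  36.2] lo [549.1 308.5   6.2] hi [601.5 362.2  42.2]
scene bay 0.65 [234. 331.] 3002 med [602.8 -35.5   6.8] lo [491.  -95.3   2.9] hi [660.6 102.5  32. ]
scene pan 0.71 [142. 365.] 4227 med [500.2 349.    5.5] 
[... 1173 characters left out ...]
.1 346.2  37.4] lo [545.5 314.5   8. ] hi [596.5 366.   40.5]
side bay 0.82 [228. 311.] 3545 med [584.1  53.7   6.2] lo [472.  -86.6   2.2] hi [651.8 110.1  31.6]
side plate 0.69 [138. 394.] 2995 med [ 467.3 -347.4    7. ] lo [ 369.5 -449.9    0.2] hi [ 567.7 -244.6   15.9]
side cup 0.63 [239. 212.] 1350 med [746.  191.4  50.5] lo [715.4 156.4   0.4] hi [780.  220.4  75.8]
side shaker 0.84 [141. 273.] 977 med [ 745.9 -146.    72.4] lo [ 725.6 -184.8    8.2] hi [ 777.3 -136.   111.2]
side shaker 0.28 [242. 419.] 1031 med [353.9  13.7  17.6] lo [ 330.3 -107.1    1.3] hi [371.3  78.6  21.5]
side brush 0.62 [241. 419.] 1042 med [353.2  15.1  17.6] lo [ 329.8 -108.3    4.5] hi [371.1  78.5  21.5]
```

```bash
cat > b.py <<'E'
from h import *
from scipy.optimize import least_squares
np.set_printoptions(precision=1,suppress=True)
# top z, radius; rank by confidence
T={'jar_red_mid':(101,26),'jar_yellow_mid':(101,26),'blossom_mid':(40,28),'leaf_mid':(38,28)}
C={k:arm.camera(k) for k in ['scene','side']}
for n,(zt,r) in T.items():
    for k,c in C.items():
        P=world(c,arm.trace(n,k)[0]['pixels'])
        t=P[P[:,2]>zt-6][:,:2]; (cx,cy),rr=cv2.minEnclosingCircle(t.astype(np.float32))
        # side+top: disc must contain all points: penal outside-of-radius, on-side points at r
        s=P[(P[:,2]<zt-6)&(P[:,2]>14)][:,:2]
        f=lambda x: np.hypot(*(s-x).T)-r
        q=least_squares(f,np.median(t,0),loss='soft_l1',f_scale=2).x
        print(n,k,'top centroid',t.mean(0),'encl',np.array([cx,cy,rr]),'side fit',q,len(s),'ztop',np.median(P[P[:,2]>zt-6][:,2]))
for n,names in {'bay':0,'pan':0,'plate':0}.items():
    A=[]
    for k,c in C.items():
        for d in arm.trace(n,k)[:1]:
            P=world(c,d['pixels']); P=P[P[:,2]>-5]
            if len(P)<100: continue
            rect=cv2.minAreaRect(P[:,:2].astype(np.float32)); print(n,k,rect)
s=np.hstack([C['scene']['pixels'],]) ; save(C['scene'],'s1'); save(C['side'],'d1')
E
python3 b.py
```

```text
jar_red_mid scene top centroid [526.5 -44.5] encl [523.7 -43.3  27.3] side fit [524.  -41.2] 535 ztop 100.92387482375268
jar_red_mid side top centroid [520.9 -34.9] encl [514.7 -12.3  52.5] side fit [522.1 -40.8] 325 ztop 100.7718000092768
jar_yellow_mid scene top centroid [518.8  40.6] encl [521.7  17.7  52.3] side fit [516.   44.4] 460 ztop 100.9159997385928Traceback (most recent call last):
  File "b.py", line 9, in <module>
    P=world(c,arm.trace(n,k)[0]['pixels'])
              ~~~~~~~~~~~~~~^^^
IndexError: list index out of range
```

View pics/scene0.png

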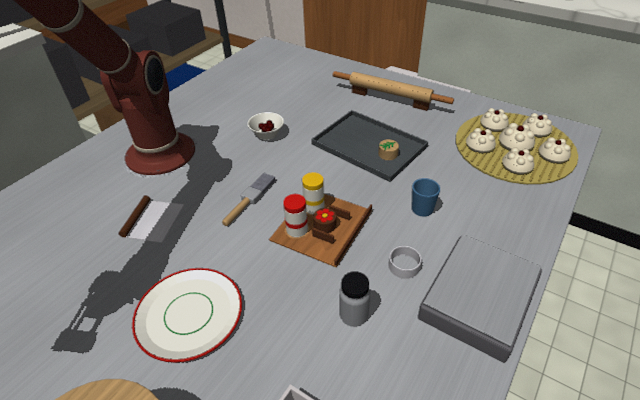

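View pics/side0.png

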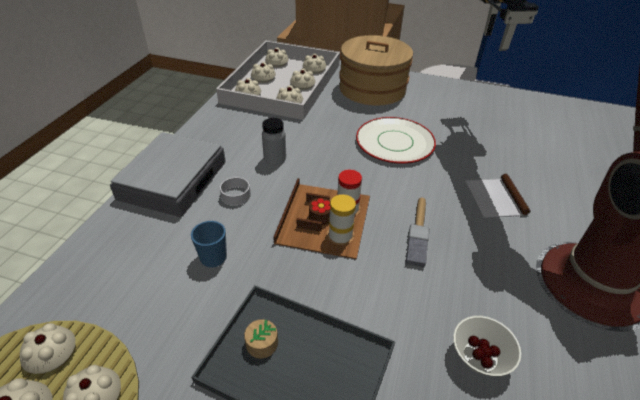

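```bash
cat > b.py <<'E'
from h import *
from scipy.optimize import least_squares
np.set_printoptions(precision=1,suppress=True)
C={k:arm.camera(k) for k in ['scene','side']}
def cloud(n,k):
    L=arm.trace(n,k)
    return world(C[k],L[0]['pixels']) if L else None
# full depth clouds, crop by prior
full={k:world(c,np.ones((400,640),bool)) for k,c in C.items()}
prior={'red':(523,-42,101,26),'yel':(516,44,101,26),'blo':(575,6,40,28),'leaf':(574,338,38,28)}
for n,(x,y,zt,r) in prior.items():
    for k,P in full.items():
        d=np.hypot(P[:,0]-x,P[:,1]-y)
        t=P[(abs(P[:,2]-zt)<4)&(d<40)]
        (cx,cy),rr=cv2.minEnclosingCircle(t[:,:2].astype(np.float32))
        s=P[(P[:,2]<zt-5)&(P[:,2]>34 if zt>50 else P[:,2]>12)&(P[:,2]<zt-5)&(d<36)][:,:2]
        q=least_squares(lambda v: np.hypot(*(s-v).T)-r,[x,y],loss='soft_l1',f_scale=1.5).x if len(s)>10 else None
        print(n,k,len(t),t.mean(0),'encl',np.array([cx,cy,rr]),'side',q,len(s))
for n in ['bay','pan','plate']:
    for k in C:
        P=cloud(n,k)
        if P is None: print(n,k,None); continue
        m=P.mean(0) ; P=P[(P[:,2]>3)&(P[:,2]<36)]
        if n=='bay': P=P[(P[:,2]<9)]
        lo=np.percentile(P[:,:2],.5,axis=0)-6; hi=np.percentile(P[:,:2],99.5,axis=0)+6
        P=P[((P[:,:2]>lo)&(P[:,:2]<hi)).all(1)]
        print(n,k,cv2.minAreaRect(P[:,:2].astype(np.float32)))
for k in C: np.save('full_'+k,full[k])
for k,c in C.items():
    g=cv2.cvtColor(c['pixels'],cv2.COLOR_RGB2HSV); m=(g[...,0]>40)&(g[...,0]<85)&(g[...,1]>60)
    P=world(c,m); P=P[(abs(P[:,2]-6)<4)&(np.hypot(P[:,0]-470,P[:,1]+348)<80)]
    if len(P)>20:
        q=least_squares(lambda v: np.hypot(*(P[:,:2]-v).T)-50,[470,-348],loss='soft_l1').x; print('green ring',k,q,len(P))
    R=world(c,((g[...,0]<8)|(g[...,0]>172))&(g[...,1]>120)); R=R[(abs(R[:,2]-12)<6)&(abs(np.hypot(R[:,0]-470,R[:,1]+348)-105)<20)]
    q=least_squares(lambda v: np.hypot(*(R[:,:2]-v[:2]).T)-v[2],[470,-348,107],loss='soft_l1').x; print('red ring',k,q,len(R))
E
python3 b.py
```

```text
red scene 297 [526.2 -43.8 101. ] encl [525.7 -41.8  26.3] side [524.  -41.2] 412
red side 302 [521.6 -37.3 100.6] encl [522.7 -39.4  27.2] side [522.  -40.8] 311
yel scene 257 [518.3  41.5 101.1] encl [517.8  43.6  26.7] side [516.2  44.4] 378
yel side 362 [513.8  47.7 100.7] encl [515.4  46.5  26.8] side [514.5  45.1] 524
blo scene 314 [575.8   2.9  40.7] encl [574.6   5.5  29.3] side [573.8   6.1] 142
blo side 331 [572.9  10.6  40.3] encl [571.3   7.9  29.4] side [571.8   6.6] 136
leaf scene 194 [576.1 334.3  38.6] encl [573.5 335.   30. ] side [573.7 337.9] 120
leaf side 774 [571.9 340.3  38. ] encl [572.2 339.3  28.2] side [573.1 338. ] 204
bay scene ((565.8786010742188, 4.3929443359375), (180.16616821289062, 202.64242553710938), 5.13831901550293)
bay side ((561.5087890625, 7.971260070800781), (178.05149841308594, 204.00222778320312), 4.930499076843262)
pan scene ((506.56451416015625, 360.7669677734375), (230.35633850097656, 284.6571960449219), 83.35639953613281)
pan side ((503.2029724121094, 351.94110107421875), (201.65835571289062, 280.5121154785156), 83.89128875732422)
plate scene ((471.21221923828125, -349.54998779296875), (219.05227661132812, 218.19692993164062), 30.15293312072754)
plate side ((469.5425109863281, -345.59332275390625), (214.86709594726562, 219.281494140625), 9.434887886047363)
green ring scene [ 471.2 -348.6] 132
red ring scene [ 472.2 -349.1  107.2] 635
red ring side [ 468.5 -345.9  107.5] 172
```

```bash
cat > go.py <<'E'
# python3 go.py x y z yaw_of_tool_y_deg(mod 180): shift/turn from here, tool axes
import sys
from h import *
from scipy.spatial.transform import Rotation as R
def go(x,y,z,yaw):
    s=arm.state(); w,a,b,c=s['tool_rot']; r=R.from_quat([a,b,c,w]); m=r.as_matrix()
    cur=np.degrees(np.arctan2(m[1,1],m[0,1])); d=(yaw-cur+90)%180-90
    ty=np.radians(cur+d); Y=np.array([np.cos(ty),np.sin(ty),0]); Z=np.array([0,0,-1.]); T=np.column_stack([np.cross(Y,Z),Y,Z])
    dv=np.array([x,y,z])-s['tool_pos']
    print('t %.1f'%s['t'],'pos',np.round(s['tool_pos'],1),'yawY %.1f'%cur,'q7 %.2f'%s['qpos'][6],'open %.3f'%s['opening'],'F',np.round(s['contact_force'],1))
    print('shift tool axes now',np.round(m.T@dv,1),' turn(deg, tool)',np.round(np.degrees((r.inv()*R.from_matrix(T)).as_rotvec()),1),' shift after turn',np.round(T.T@dv,1))
if __name__=='__main__': go(*map(float,sys.argv[1:5]))
E
python3 go.py 515 45 210 95; python3 - <<'E'
import numpy as np
for k in ['scene','side']:
    P=np.load(f'full_{k}.npy'); a=np.array([270,-590]); b=np.array([515,45]); u=(b-a)/np.linalg.norm(b-a)
    d=P[:,:2]-a; s=d@u; e=d@np.array([-u[1],u[0]]); m=(s>60)&(s<680)&(abs(e)<110)&(P[:,2]<500)
    for i in range(60,680,80):
        q=P[m&(s>=i)&(s<i+80)]; print(k,i,len(q),q[:,2].max().round() if len(q) else None)
    m=(P[:,0]>250)&(P[:,0]<470)&(P[:,1]>380)&(P[:,1]<600)&(P[:,2]>25)&(P[:,2]<200); print('bowl?',P[m].min(0) if m.any() else 0,P[m].max(0) if m.any() else 0)
E
```

```text
t 1.8 pos [ 270.3 -591.1  211. ] yawY -65.4 q7 -0.04 open 1.002 F [-0.2 -0.8  0.7]
shift tool axes now [ 487.1 -476.7    1.1]  turn(deg, tool) [-0.   0.  19.6]  shift after turn [ 299.2 -612.3    1. ]
scene 60 3875 5.0
scene 140 3420 19.0
scene 220 3057 18.0
scene 300 2769 18.0
scene 380 2495 18.0
scene 460 2439 23.0
scene 540 2676 104.0
scene 620 1497 105.0
bowl? [250.65223979 571.59633906  25.84723307] [469.59716506 599.99959882  77.42375573]
side 60 1477 347.0
side 140 1168 18.0
side 220 1391 17.0
side 300 1598 19.0
side 380 1798 17.0
side 460 1636 22.0
side 540 1961 104.0
side 620 1732 104.0
bowl? 0 0
```

Emit:
carry_out:
  rows:
    - {"fingers":0.42,"rz":6.53}
    - {"fingers":0.42,"rz":6.53}
    - {"fingers":0.42,"rz":6.54}
    - {"fingers":0.42,"tx":0.0176,"ty":-0.036}
    - {"fingers":0.42,"tx":0.0176,"ty":-0.036}
    - {"fingers":0.42,"tx":0.0176,"ty":-0.036}
    - {"fingers":0.42,"tx":0.0176,"ty":-0.036}
    - {"fingers":0.42,"tx":0.0176,"ty":-0.036}
    - {"fingers":0.42,"tx":0.0176,"ty":-0.036}
    - {"fingers":0.42,"tx":0.0176,"ty":-0.036}
    - {"fingers":0.42,"tx":0.0176,"ty":-0.036}
    - {"fingers":0.42,"tx":0.0176,"ty":-0.036}
    - {"fingers":0.42,"tx":0.0176,"ty":-0.036}
    - {"fingers":0.42,"tx":0.0176,"ty":-0.036}
    - {"fingers":0.42,"tx":0.0176,"ty":-0.036}
    - {"fingers":0.42,"tx":0.0176,"ty":-0.036}
    - {"fingers":0.42,"tx":0.0176,"ty":-0.036}
    - {"fingers":0.42,"tx":0.0176,"ty":-0.036}
    - {"fingers":0.42,"tx":0.0176,"ty":-0.036}
    - {"fingers":0.42,"tx":0.0176,"ty":-0.036}

```text
$.rows[0]: bad value
```

```bash
python3 go.py 515 45 150 95; python3 -c "
from h import *
c=arm.camera('wrist'); save(c,'w1'); print(c['K'],c['rvec'],c['tvec'])"
```

```text
t 1.8 pos [ 270.3 -591.1  211. ] yawY -65.4 q7 -0.04 open 1.002 F [-0.2 -0.8  0.7]
shift tool axes now [ 487.1 -476.7   61.1]  turn(deg, tool) [-0.   0.  19.6]  shift after turn [ 299.2 -612.3   61. ]
[[309.70691629   0.         320.81487043]
 [  0.         309.70691629 203.45677891]
 [  0.           0.           1.        ]] [-2.41930107  1.55425057  0.23839449] [-648.9873462   -35.48070087  391.15185239]
```

View pics/w1.png

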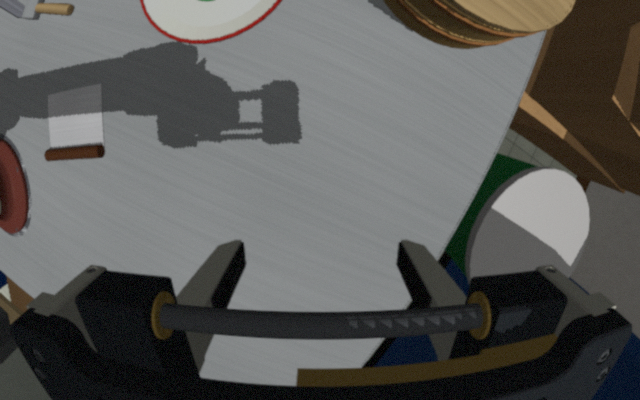

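Emit:
carry_out:
  rows:
    - {"fingers":0.42,"tx":0,"ty":0,"tz":0,"rx":0,"ry":0,"rz":6.53}
    - {"fingers":0.42,"tx":0,"ty":0,"tz":0,"rx":0,"ry":0,"rz":6.53}
    - {"fingers":0.42,"tx":0,"ty":0,"tz":0,"rx":0,"ry":0,"rz":6.54}
    - {"fingers":0.42,"tx":0.0176,"ty":-0.036,"tz":0,"rx":0,"ry":0,"rz":0}
    - {"fingers":0.42,"tx":0.0176,"ty":-0.036,"tz":0,"rx":0,"ry":0,"rz":0}
    - {"fingers":0.42,"tx":0.0176,"ty":-0.036,"tz":0,"rx":0,"ry":0,"rz":0}
    - {"fingers":0.42,"tx":0.0176,"ty":-0.036,"tz":0,"rx":0,"ry":0,"rz":0}
    - {"fingers":0.42,"tx":0.0176,"ty":-0.036,"tz":0,"rx":0,"ry":0,"rz":0}
    - {"fingers":0.42,"tx":0.0176,"ty":-0.036,"tz":0,"rx":0,"ry":0,"rz":0}
    - {"fingers":0.42,"tx":0.0176,"ty":-0.036,"tz":0,"rx":0,"ry":0,"rz":0}
    - {"fingers":0.42,"tx":0.0176,"ty":-0.036,"tz":0,"rx":0,"ry":0,"rz":0}
    - {"fingers":0.42,"tx":0.0176,"ty":-0.036,"tz":0,"rx":0,"ry":0,"rz":0}
    - {"fingers":0.42,"tx":0.0176,"ty":-0.036,"tz":0,"rx":0,"ry":0,"rz":0}
    - {"fingers":0.42,"tx":0.0176,"ty":-0.036,"tz":0,"rx":0,"ry":0,"rz":0}
    - {"fingers":0.42,"tx":0.0176,"ty":-0.036,"tz":0,"rx":0,"ry":0,"rz":0}
    - {"fingers":0.42,"tx":0.0176,"ty":-0.036,"tz":0,"rx":0,"ry":0,"rz":0}

```text
t: 3.18
tool_pos: [458.2, -103.2, 211.5]
tool_rot: [0.0, 0.999, 0.043, 0.001]
contact_force: [0.5, -0.0, 0.1]
opening: 0.706
```

```bash
python3 go.py 515 45 150 95
```

```text
t 3.2 pos [ 458.2 -103.2  211.5] yawY -85.0 q7 -1.32 open 0.706 F [ 0.5 -0.   0.1]
shift tool axes now [  69.3 -142.8   61.5]  turn(deg, tool) [ 0.  -0.1 -0. ]  shift after turn [  69.5 -142.7   61.5]
```

Emit:
carry_out:
  rows:
    - {"fingers":0.42,"tx":0.0173,"ty":-0.0357,"tz":0,"rx":0,"ry":0,"rz":0}
    - {"fingers":0.42,"tx":0.0173,"ty":-0.0357,"tz":0,"rx":0,"ry":0,"rz":0}
    - {"fingers":0.42,"tx":0.0174,"ty":-0.0357,"tz":0,"rx":0,"ry":0,"rz":0}
    - {"fingers":0.42,"tx":0.0174,"ty":-0.0357,"tz":0,"rx":0,"ry":0,"rz":0}
    - {"fingers":0.42,"tx":0,"ty":0,"tz":0.03,"rx":0,"ry":0,"rz":0}
    - {"fingers":0.42,"tx":0,"ty":0,"tz":0.0315,"rx":0,"ry":0,"rz":0}
    - {"fingers":0.42,"tx":0,"ty":0,"tz":0,"rx":0,"ry":0,"rz":0}

```text
t: 3.77
tool_pos: [510.5, 43.8, 145.0]
tool_rot: [0.0, 0.999, 0.044, -0.006]
contact_force: [-1.1, -0.3, 0.4]
opening: 0.71
```

```bash
python3 go.py 515 44.7 78 95; python3 -c "
from h import *
c=arm.camera('wrist'); save(c,'w2')"
```

```text
t 3.8 pos [510.5  43.8 145. ] yawY -84.9 q7 -1.64 open 0.710 F [-1.1 -0.3  0.4]
shift tool axes now [ 5.3 -0.5 66.9]  turn(deg, tool) [0.  0.6 0.1]  shift after turn [ 4.6 -0.5 67. ]
```

View pics/w2.png

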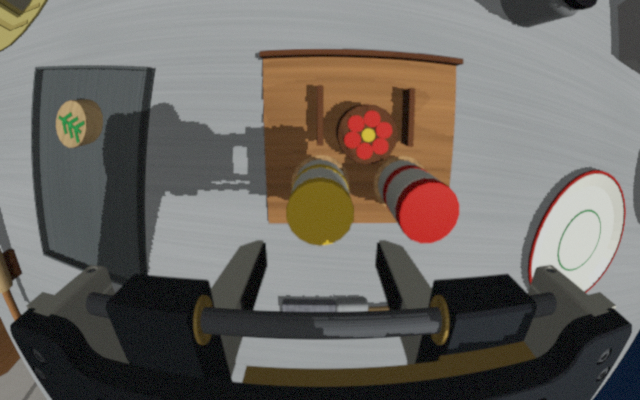

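Emit:
carry_out:
  rows:
    - {"fingers":0.42,"tx":0.0046,"ty":-0.0005,"tz":0,"rx":0,"ry":0.5,"rz":0}
    - {"fingers":0.42,"tx":0,"ty":0,"tz":0,"rx":0,"ry":0,"rz":0}
    - {"fingers":0.42,"tx":0,"ty":0,"tz":0.022,"rx":0,"ry":0,"rz":0}
    - {"fingers":0.42,"tx":0,"ty":0,"tz":0.022,"rx":0,"ry":0,"rz":0}
    - {"fingers":0.42,"tx":0,"ty":0,"tz":0.022,"rx":0,"ry":0,"rz":0}
    - {"fingers":0.42,"tx":0,"ty":0,"tz":0,"rx":0,"ry":0,"rz":0}
    - {"fingers":0.42,"tx":0,"ty":0,"tz":0,"rx":0,"ry":0,"rz":0}

```text
t: 4.4
tool_pos: [520.1, 43.8, 84.5]
tool_rot: [-0.0, 0.999, 0.043, 0.005]
contact_force: [0.1, -1.1, 0.2]
opening: 0.713
```

```bash
python3 go.py 515 44.7 78 95
```

```text
t 4.4 pos [520.1  43.8  84.5] yawY -85.1 q7 -1.65 open 0.713 F [ 0.1 -1.1  0.2]
shift tool axes now [-5.1 -1.3  6.4]  turn(deg, tool) [-0.  -0.5 -0.1]  shift after turn [-5.  -1.3  6.5]
```

Emit:
carry_out:
  rows:
    - {"fingers":0.42,"tx":-0.005,"ty":-0.001,"tz":0.006,"rx":0,"ry":-0.5,"rz":0}
    - {"fingers":0.42,"tx":0,"ty":0,"tz":0,"rx":0,"ry":0,"rz":0}
    - {"fingers":0.42,"tx":0,"ty":0,"tz":0,"rx":0,"ry":0,"rz":0}
    - {"fingers":0.42,"tx":0,"ty":0,"tz":0,"rx":0,"ry":0,"rz":0}

```text
t: 4.73
tool_pos: [515.1, 44.8, 78.5]
tool_rot: [-0.0, 0.999, 0.043, 0.001]
contact_force: [0.3, -0.2, -0.1]
opening: 0.712
```

```bash
python3 go.py 515 44.7 78 95
```

```text
t 4.7 pos [515.1  44.8  78.5] yawY -85.0 q7 -1.65 open 0.712 F [ 0.3 -0.2 -0.1]
shift tool axes now [-0.1  0.1  0.5]  turn(deg, tool) [-0.  -0.1 -0. ]  shift after turn [-0.1  0.1  0.5]
```

Emit:
carry_out:
  rows:
    - {"fingers":-1,"tx":0,"ty":0,"tz":0,"rx":0,"ry":0,"rz":0}
    - {"fingers":-1,"tx":0,"ty":0,"tz":0,"rx":0,"ry":0,"rz":0}
    - {"fingers":-1,"tx":0,"ty":0,"tz":0,"rx":0,"ry":0,"rz":0}
    - {"fingers":-1,"tx":0,"ty":0,"tz":0,"rx":0,"ry":0,"rz":0}
    - {"fingers":-1,"tx":0,"ty":0,"tz":0,"rx":0,"ry":0,"rz":0}
    - {"fingers":-1,"tx":0,"ty":0,"tz":0,"rx":0,"ry":0,"rz":0}
    - {"fingers":-1,"tx":0,"ty":0,"tz":-0.015,"rx":0,"ry":0,"rz":0}
    - {"fingers":-1,"tx":0,"ty":0,"tz":-0.02,"rx":0,"ry":0,"rz":0}
    - {"fingers":-1,"tx":0,"ty":0,"tz":-0.02,"rx":0,"ry":0,"rz":0}
    - {"fingers":-1,"tx":0,"ty":0,"tz":-0.015,"rx":0,"ry":0,"rz":0}
    - {"fingers":-1,"tx":0,"ty":0,"tz":0,"rx":0,"ry":0,"rz":0}
    - {"fingers":-1,"tx":0,"ty":0,"tz":0,"rx":0,"ry":0,"rz":0}

```text
t: 5.73
tool_pos: [514.3, 44.7, 147.3]
tool_rot: [-0.0, 0.999, 0.043, 0.0]
contact_force: [0.6, -0.4, -3.0]
opening: 0.553
```

```bash
python3 - <<'E'
import numpy as np
c=np.array([504,353]);a=np.radians(-6.4)
for x in(-95,-22,70): print(x,c+x*np.array([np.cos(a),np.sin(a)]))
E
python3 go.py 412 361 148 83.6
```

```text
-95 [409.59204768 363.58954856]
-22 [482.13710578 355.45231651]
70 [573.56375434 345.19717475]
t 5.7 pos [514.3  44.7 147.3] yawY -85.0 q7 -1.65 open 0.553 F [ 0.6 -0.4 -3. ]
shift tool axes now [ -74.5 -324.    -0.7]  turn(deg, tool) [-0.  -0.  11.4]  shift after turn [-136.9 -303.    -0.7]
```

Emit:
carry_out:
  rows:
    - {"fingers":-1,"tx":0,"ty":0,"tz":0,"rx":0,"ry":0,"rz":5.7}
    - {"fingers":-1,"tx":0,"ty":0,"tz":0,"rx":0,"ry":0,"rz":5.7}
    - {"fingers":-1,"tx":-0.0075,"ty":-0.0165,"tz":0,"rx":0,"ry":0,"rz":0}
    - {"fingers":-1,"tx":-0.0139,"ty":-0.0305,"tz":0,"rx":0,"ry":0,"rz":0}
    - {"fingers":-1,"tx":-0.0139,"ty":-0.0305,"tz":0,"rx":0,"ry":0,"rz":0}
    - {"fingers":-1,"tx":-0.0139,"ty":-0.0305,"tz":0,"rx":0,"ry":0,"rz":0}
    - {"fingers":-1,"tx":-0.0139,"ty":-0.0305,"tz":0,"rx":0,"ry":0,"rz":0}
    - {"fingers":-1,"tx":-0.0139,"ty":-0.0305,"tz":0,"rx":0,"ry":0,"rz":0}
    - {"fingers":-1,"tx":-0.0139,"ty":-0.0305,"tz":0,"rx":0,"ry":0,"rz":0}
    - {"fingers":-1,"tx":-0.0139,"ty":-0.0305,"tz":0,"rx":0,"ry":0,"rz":0}
    - {"fingers":-1,"tx":-0.0139,"ty":-0.0305,"tz":0,"rx":0,"ry":0,"rz":0}
    - {"fingers":-1,"tx":-0.0139,"ty":-0.0305,"tz":0,"rx":0,"ry":0,"rz":0}
    - {"fingers":-1,"tx":-0.0064,"ty":-0.014,"tz":0,"rx":0,"ry":0,"rz":0}
    - {"fingers":-1,"tx":0,"ty":0,"tz":0,"rx":0,"ry":0,"rz":0}
    - {"fingers":-1,"tx":0,"ty":0,"tz":0,"rx":0,"ry":0,"rz":0}
    - {"fingers":-1,"tx":0,"ty":0,"tz":0,"rx":0,"ry":0,"rz":0}

```text
t: 7.07
tool_pos: [410.5, 361.1, 146.1]
tool_rot: [0.002, 0.998, -0.057, -0.001]
contact_force: [0.2, -1.1, -1.7]
opening: 0.553
```

```bash
python3 go.py 409.6 363.6 77 83.6
```

```text
t 7.1 pos [410.5 361.1 146.1] yawY -96.5 q7 -2.44 open 0.553 F [ 0.2 -1.1 -1.7]
shift tool axes now [-1.1 -2.6 69.1]  turn(deg, tool) [ 0.2  0.1 -0.1]  shift after turn [-1.2 -2.4 69.1]
```

Emit:
carry_out:
  rows:
    - {"fingers":-1,"tx":0,"ty":0,"tz":0.02,"rx":0,"ry":0,"rz":0}
    - {"fingers":-1,"tx":0,"ty":0,"tz":0.02,"rx":0,"ry":0,"rz":0}
    - {"fingers":-1,"tx":0,"ty":0,"tz":0.015,"rx":0,"ry":0,"rz":0}
    - {"fingers":-1,"tx":0,"ty":0,"tz":0.008,"rx":0,"ry":0,"rz":0}
    - {"fingers":-1,"tx":0,"ty":0,"tz":0.004,"rx":0,"ry":0,"rz":0}
    - {"fingers":-1,"tx":0,"ty":0,"tz":0,"rx":0,"ry":0,"rz":0}
    - {"fingers":-1,"tx":0,"ty":0,"tz":0,"rx":0,"ry":0,"rz":0}
    - {"fingers":-1,"tx":0,"ty":0,"tz":0,"rx":0,"ry":0,"rz":0}

```text
t: 7.73
tool_pos: [411.4, 363.7, 81.5]
tool_rot: [-0.001, 0.998, -0.056, 0.001]
contact_force: [-0.4, 0.1, -2.7]
opening: 0.553
```

```bash
python3 go.py 409.6 363.6 77 83.6
```

```text
t 7.7 pos [411.4 363.7  81.5] yawY -96.5 q7 -2.44 open 0.553 F [-0.4  0.1 -2.7]
shift tool axes now [-1.7  0.3  4.5]  turn(deg, tool) [-0.1 -0.1 -0.1]  shift after turn [-1.7  0.3  4.5]
```

Emit:
carry_out:
  rows:
    - {"fingers":-1,"tx":0,"ty":0,"tz":0.002,"rx":0,"ry":0,"rz":0}
    - {"fingers":-1,"tx":0,"ty":0,"tz":0.0025,"rx":0,"ry":0,"rz":0}
    - {"fingers":-1,"tx":0,"ty":0,"tz":0,"rx":0,"ry":0,"rz":0}
    - {"fingers":-1,"tx":0,"ty":0,"tz":0,"rx":0,"ry":0,"rz":0}
    - {"fingers":0.42,"tx":0,"ty":0,"tz":0,"rx":0,"ry":0,"rz":0}
    - {"fingers":0.42,"tx":0,"ty":0,"tz":0,"rx":0,"ry":0,"rz":0}
    - {"fingers":0.42,"tx":0,"ty":0,"tz":0,"rx":0,"ry":0,"rz":0}
    - {"fingers":0.42,"tx":0,"ty":0,"tz":0,"rx":0,"ry":0,"rz":0}

```text
t: 8.4
tool_pos: [410.9, 363.7, 76.5]
tool_rot: [-0.0, 0.998, -0.056, 0.0]
contact_force: [-0.0, 0.2, -0.6]
opening: 0.707
```

```bash
python3 go.py 409.6 363.6 150 83.6
```

```text
t 8.4 pos [410.9 363.7  76.5] yawY -96.4 q7 -2.44 open 0.707 F [-0.   0.2 -0.6]
shift tool axes now [ -1.2   0.2 -73.5]  turn(deg, tool) [-0. -0. -0.]  shift after turn [ -1.3   0.2 -73.5]
```

Emit:
carry_out:
  rows:
    - {"fingers":0.42,"tx":0,"ty":0,"tz":-0.02,"rx":0,"ry":0,"rz":0}
    - {"fingers":0.42,"tx":0,"ty":0,"tz":-0.03,"rx":0,"ry":0,"rz":0}
    - {"fingers":0.42,"tx":0,"ty":0,"tz":-0.025,"rx":0,"ry":0,"rz":0}
    - {"fingers":0.42,"tx":0,"ty":0,"tz":0,"rx":0,"ry":0,"rz":0}
    - {"fingers":0.42,"tx":0.013,"ty":0.0325,"tz":0,"rx":0,"ry":0,"rz":0}
    - {"fingers":0.42,"tx":0.013,"ty":0.0325,"tz":0,"rx":0,"ry":0,"rz":0}
    - {"fingers":0.42,"tx":0.013,"ty":0.0325,"tz":0,"rx":0,"ry":0,"rz":0}
    - {"fingers":0.42,"tx":0.013,"ty":0.0325,"tz":0,"rx":0,"ry":0,"rz":0}
    - {"fingers":0.42,"tx":0.013,"ty":0.0325,"tz":0,"rx":0,"ry":0,"rz":0}
    - {"fingers":0.42,"tx":0.013,"ty":0.0325,"tz":0,"rx":0,"ry":0,"rz":0}
    - {"fingers":0.42,"tx":0.013,"ty":0.0325,"tz":0,"rx":0,"ry":0,"rz":0}
    - {"fingers":0.42,"tx":0.013,"ty":0.0325,"tz":0,"rx":0,"ry":0,"rz":0}
    - {"fingers":0.42,"tx":0.013,"ty":0.0325,"tz":0,"rx":0,"ry":0,"rz":0}
    - {"fingers":0.42,"tx":0.013,"ty":0.0325,"tz":0,"rx":0,"ry":0,"rz":0}
    - {"fingers":0.42,"tx":0.013,"ty":0.0325,"tz":0,"rx":0,"ry":0,"rz":-5.7}
    - {"fingers":0.42,"tx":0.013,"ty":0.0325,"tz":0,"rx":0,"ry":0,"rz":-5.7}
    - {"fingers":0.42,"tx":0,"ty":0,"tz":0,"rx":0,"ry":0,"rz":0}
    - {"fingers":0.42,"tx":0,"ty":0,"tz":0,"rx":0,"ry":0,"rz":0}
    - {"fingers":0.42,"tx":0,"ty":0,"tz":0,"rx":0,"ry":0,"rz":0}

```text
t: 9.98
tool_pos: [524.7, -39.8, 150.6]
tool_rot: [-0.001, 0.999, 0.043, -0.001]
contact_force: [0.1, 0.4, 0.1]
opening: 0.712
```

```bash
cat > meas.py <<'E'
# python3 meas.py name x y ztop r : circle fit of sides/top from both cameras
import sys; from h import *
from scipy.optimize import least_squares
np.set_printoptions(precision=1,suppress=True)
a=sys.argv[1:]
C={k:world(arm.camera(k),np.ones((400,640),bool)) for k in ['scene','side']}
while a:
    x,y,zt,r=map(float,a[1:5])
    for k,P in C.items():
        d=np.hypot(P[:,0]-x,P[:,1]-y)
        t=P[(abs(P[:,2]-zt)<4)&(d<r+14)]
        s=P[(P[:,2]<zt-5)&(P[:,2]>(34 if zt>60 else 12))&(d<r+10)][:,:2]
        f=lambda v: np.hypot(*(s-v).T)-r
        q=least_squares(f,[x,y],loss='soft_l1',f_scale=1.5).x if len(s)>10 else None
        print(a[0],k,'top',t.mean(0) if len(t) else None,len(t),'side',q,len(s))
    a=a[5:]
E
python3 meas.py yel 410 363 99 26 red 523 -41 101 26; python3 go.py 523 -41 78 95
```

```text
yel scene top [413.6 358.4  99.2] 150 side [411.8 362.5] 308
yel side top [410.4 365.1  98.8] 908 side [410.7 363.2] 620
red scene top [526.4 -43.9 101. ] 293 side [523.8 -41.3] 412
red side top [521.2 -37.5 100.7] 300 side [522.2 -40.6] 490
t 10.1 pos [524.7 -38.4 150.8] yawY -84.9 q7 -1.48 open 0.709 F [-0.3  0.3 -0.4]
shift tool axes now [-1.9  2.5 72.8]  turn(deg, tool) [-0.1  0.   0.1]  shift after turn [-1.9  2.4 72.8]
```

Emit:
carry_out:
  rows:
    - {"fingers":0.42,"tx":-0.0018,"ty":0.0024,"tz":0,"rx":0,"ry":0,"rz":0}
    - {"fingers":0.42,"tx":0,"ty":0,"tz":0.02,"rx":0,"ry":0,"rz":0}
    - {"fingers":0.42,"tx":0,"ty":0,"tz":0.022,"rx":0,"ry":0,"rz":0}
    - {"fingers":0.42,"tx":0,"ty":0,"tz":0.02,"rx":0,"ry":0,"rz":0}
    - {"fingers":0.42,"tx":0,"ty":0,"tz":0.01,"rx":0,"ry":0,"rz":0}
    - {"fingers":0.42,"tx":0,"ty":0,"tz":0,"rx":0,"ry":0,"rz":0}
    - {"fingers":0.42,"tx":0,"ty":0,"tz":0,"rx":0,"ry":0,"rz":0}
    - {"fingers":0.42,"tx":0,"ty":0,"tz":0,"rx":0,"ry":0,"rz":0}

```text
t: 10.75
tool_pos: [524.5, -42.7, 80.0]
tool_rot: [0.0, 0.999, 0.044, 0.001]
contact_force: [0.1, -0.4, -0.4]
opening: 0.709
```

```bash
python3 go.py 523 -41 78 95
```

```text
t 10.8 pos [524.5 -42.7  80. ] yawY -85.0 q7 -1.48 open 0.709 F [ 0.1 -0.4 -0.4]
shift tool axes now [-1.3 -1.9  2. ]  turn(deg, tool) [ 0.  -0.1  0. ]  shift after turn [-1.3 -1.9  2. ]
```

Emit:
carry_out:
  rows:
    - {"fingers":0.42,"tx":-0.0013,"ty":-0.0018,"tz":0.0015,"rx":0,"ry":0,"rz":0}
    - {"fingers":0.42,"tx":0,"ty":0,"tz":0,"rx":0,"ry":0,"rz":0}
    - {"fingers":-1,"tx":0,"ty":0,"tz":0,"rx":0,"ry":0,"rz":0}
    - {"fingers":-1,"tx":0,"ty":0,"tz":0,"rx":0,"ry":0,"rz":0}
    - {"fingers":-1,"tx":0,"ty":0,"tz":0,"rx":0,"ry":0,"rz":0}
    - {"fingers":-1,"tx":0,"ty":0,"tz":0,"rx":0,"ry":0,"rz":0}
    - {"fingers":-1,"tx":0,"ty":0,"tz":0,"rx":0,"ry":0,"rz":0}
    - {"fingers":-1,"tx":0,"ty":0,"tz":0,"rx":0,"ry":0,"rz":0}
    - {"fingers":-1,"tx":0,"ty":0,"tz":-0.015,"rx":0,"ry":0,"rz":0}
    - {"fingers":-1,"tx":0,"ty":0,"tz":-0.02,"rx":0,"ry":0,"rz":0}
    - {"fingers":-1,"tx":0,"ty":0,"tz":-0.02,"rx":0,"ry":0,"rz":0}
    - {"fingers":-1,"tx":0,"ty":0,"tz":-0.015,"rx":0,"ry":0,"rz":0}
    - {"fingers":-1,"tx":0,"ty":0,"tz":0,"rx":0,"ry":0,"rz":0}
    - {"fingers":-1,"tx":0,"ty":0,"tz":0,"rx":0,"ry":0,"rz":5.7}
    - {"fingers":-1,"tx":0,"ty":0,"tz":0,"rx":0,"ry":0,"rz":5.7}
    - {"fingers":-1,"tx":0,"ty":0,"tz":0,"rx":0,"ry":0,"rz":0}
    - {"fingers":-1,"tx":0,"ty":0,"tz":0,"rx":0,"ry":0,"rz":0}

```text
t: 12.17
tool_pos: [521.1, -41.4, 146.2]
tool_rot: [0.0, 0.998, -0.055, -0.001]
contact_force: [-0.4, 0.9, -2.8]
opening: 0.549
```

```bash
python3 go.py 482 355.5 148 83.6
```

```text
t 12.2 pos [521.1 -41.4 146.2] yawY -96.3 q7 -1.63 open 0.549 F [-0.4  0.9 -2.8]
shift tool axes now [ -82.3 -390.2   -1.8]  turn(deg, tool) [0.  0.2 0.1]  shift after turn [ -83.1 -390.    -1.8]
```

Emit:
carry_out:
  rows:
    - {"fingers":-1,"tx":-0.0035,"ty":-0.016,"tz":0,"rx":0,"ry":0,"rz":0}
    - {"fingers":-1,"tx":-0.0069,"ty":-0.0325,"tz":0,"rx":0,"ry":0,"rz":0}
    - {"fingers":-1,"tx":-0.0069,"ty":-0.0325,"tz":0,"rx":0,"ry":0,"rz":0}
    - {"fingers":-1,"tx":-0.0069,"ty":-0.0325,"tz":0,"rx":0,"ry":0,"rz":0}
    - {"fingers":-1,"tx":-0.0069,"ty":-0.0325,"tz":0,"rx":0,"ry":0,"rz":0}
    - {"fingers":-1,"tx":-0.0069,"ty":-0.0325,"tz":0,"rx":0,"ry":0,"rz":0}
    - {"fingers":-1,"tx":-0.0069,"ty":-0.0325,"tz":0,"rx":0,"ry":0,"rz":0}
    - {"fingers":-1,"tx":-0.0069,"ty":-0.0325,"tz":0,"rx":0,"ry":0,"rz":0}
    - {"fingers":-1,"tx":-0.0069,"ty":-0.0325,"tz":0,"rx":0,"ry":0,"rz":0}
    - {"fingers":-1,"tx":-0.0069,"ty":-0.0325,"tz":0,"rx":0,"ry":0,"rz":0}
    - {"fingers":-1,"tx":-0.0069,"ty":-0.0325,"tz":0,"rx":0,"ry":0,"rz":0}
    - {"fingers":-1,"tx":-0.0069,"ty":-0.0325,"tz":0,"rx":0,"ry":0,"rz":0}
    - {"fingers":-1,"tx":-0.0035,"ty":-0.0165,"tz":0,"rx":0,"ry":0,"rz":0}
    - {"fingers":-1,"tx":0,"ty":0,"tz":0,"rx":0,"ry":0,"rz":0}
    - {"fingers":-1,"tx":0,"ty":0,"tz":0,"rx":0,"ry":0,"rz":0}
    - {"fingers":-1,"tx":0,"ty":0,"tz":0.015,"rx":0,"ry":0,"rz":0}
    - {"fingers":-1,"tx":0,"ty":0,"tz":0.015,"rx":0,"ry":0,"rz":0}
    - {"fingers":-1,"tx":0,"ty":0,"tz":0.015,"rx":0,"ry":0,"rz":0}
    - {"fingers":-1,"tx":0,"ty":0,"tz":0,"rx":0,"ry":0,"rz":0}
    - {"fingers":-1,"tx":0,"ty":0,"tz":0,"rx":0,"ry":0,"rz":0}

```text
t: 13.83
tool_pos: [483.8, 352.4, 101.8]
tool_rot: [0.002, 0.998, -0.057, -0.001]
contact_force: [-0.4, -0.4, -3.0]
opening: 0.553
```

```bash
python3 go.py 482 355.5 76 83.6
```

```text
t 13.8 pos [483.8 352.4 101.8] yawY -96.6 q7 -2.34 open 0.553 F [-0.4 -0.4 -3. ]
shift tool axes now [-2.1 -3.  25.8]  turn(deg, tool) [ 0.2  0.1 -0.2]  shift after turn [-2.1 -2.9 25.8]
```

Emit:
carry_out:
  rows:
    - {"fingers":-1,"tx":-0.002,"ty":0,"tz":0.01,"rx":0,"ry":0,"rz":0}
    - {"fingers":-1,"tx":0,"ty":0,"tz":0.008,"rx":0,"ry":0,"rz":0}
    - {"fingers":-1,"tx":0,"ty":0,"tz":0.004,"rx":0,"ry":0,"rz":0}
    - {"fingers":-1,"tx":0,"ty":0,"tz":0.002,"rx":0,"ry":0,"rz":0}
    - {"fingers":-1,"tx":0,"ty":0,"tz":0,"rx":0,"ry":0,"rz":0}
    - {"fingers":-1,"tx":0,"ty":0,"tz":0,"rx":0,"ry":0,"rz":0}
    - {"fingers":-1,"tx":0,"ty":0,"tz":0,"rx":0,"ry":0,"rz":0}

```text
t: 14.42
tool_pos: [481.8, 355.9, 78.9]
tool_rot: [-0.0, 0.998, -0.056, 0.0]
contact_force: [0.0, -0.1, -2.5]
opening: 0.548
```

```bash
python3 go.py 482 355.5 76 83.6
```

```text
t 14.4 pos [481.8 355.9  78.9] yawY -96.4 q7 -2.34 open 0.548 F [ 0.  -0.1 -2.5]
shift tool axes now [0.3 0.4 2.9]  turn(deg, tool) [-0. -0. -0.]  shift after turn [0.3 0.4 2.9]
```

Lower the last 2.5 mm, release, rise.

Emit:
carry_out:
  rows:
    - {"fingers":-1,"tx":0,"ty":0,"tz":0.0025,"rx":0,"ry":0,"rz":0}
    - {"fingers":-1,"tx":0,"ty":0,"tz":0,"rx":0,"ry":0,"rz":0}
    - {"fingers":-1,"tx":0,"ty":0,"tz":0,"rx":0,"ry":0,"rz":0}
    - {"fingers":0.42,"tx":0,"ty":0,"tz":0,"rx":0,"ry":0,"rz":0}
    - {"fingers":0.42,"tx":0,"ty":0,"tz":0,"rx":0,"ry":0,"rz":0}
    - {"fingers":0.42,"tx":0,"ty":0,"tz":0,"rx":0,"ry":0,"rz":0}
    - {"fingers":0.42,"tx":0,"ty":0,"tz":0,"rx":0,"ry":0,"rz":0}
    - {"fingers":0.42,"tx":0,"ty":0,"tz":-0.02,"rx":0,"ry":0,"rz":0}
    - {"fingers":0.42,"tx":0,"ty":0,"tz":-0.03,"rx":0,"ry":0,"rz":0}
    - {"fingers":0.42,"tx":0,"ty":0,"tz":-0.03,"rx":0,"ry":0,"rz":0}
    - {"fingers":0.42,"tx":0,"ty":0,"tz":0,"rx":0,"ry":0,"rz":0}
    - {"fingers":0.42,"tx":0,"ty":0,"tz":0,"rx":0,"ry":0,"rz":0}

```text
t: 15.42
tool_pos: [482.7, 356.5, 158.4]
tool_rot: [-0.002, 0.998, -0.056, 0.002]
contact_force: [-0.5, -0.0, -0.7]
opening: 0.709
```

```bash
python3 meas.py yel 411 363 99 26 red 482 355.5 99 26 blo 573 6.3 40 28; python3 go.py 573 6.3 150 5
```

```text
yel scene top [414.  358.4  99.3] 151 side [411.8 362.5] 306
yel side top [410.3 365.2  98.7] 904 side [410.6 363.2] 623
red scene top [485.4 350.9  99.3] 157 side [483.3 355.2] 316
red side top [476.3 360.3  98.6] 598 side [482.  355.8] 614
blo scene top [576.    2.9  40.7] 312 side [573.9   6.3] 141
blo side top None 0 side None 0
t 15.5 pos [480.9 355.3 155.5] yawY -96.4 q7 -2.34 open 0.709 F [-0.6  1.3  0. ]
shift tool axes now [130.6 336.4   5.7]  turn(deg, tool) [ 0.1  0.  78.6]  shift after turn [355.7 -61.3   5.5]
```

Emit:
carry_out:
  rows:
    - {"fingers":1,"tx":0.013,"ty":0.0336,"tz":0,"rx":0,"ry":0,"rz":0}
    - {"fingers":1,"tx":0.013,"ty":0.0336,"tz":0,"rx":0,"ry":0,"rz":0}
    - {"fingers":1,"tx":0.013,"ty":0.0336,"tz":0,"rx":0,"ry":0,"rz":0}
    - {"fingers":1,"tx":0.013,"ty":0.0336,"tz":0,"rx":0,"ry":0,"rz":0}
    - {"fingers":1,"tx":0.013,"ty":0.0336,"tz":0,"rx":0,"ry":0,"rz":0}
    - {"fingers":1,"tx":0.013,"ty":0.0336,"tz":0,"rx":0,"ry":0,"rz":0}
    - {"fingers":1,"tx":0.013,"ty":0.0336,"tz":0,"rx":0,"ry":0,"rz":0}
    - {"fingers":1,"tx":0.013,"ty":0.0336,"tz":0,"rx":0,"ry":0,"rz":0}
    - {"fingers":1,"tx":0.013,"ty":0.0336,"tz":0,"rx":0,"ry":0,"rz":0}
    - {"fingers":1,"tx":0.013,"ty":0.0336,"tz":0,"rx":0,"ry":0,"rz":0}
    - {"fingers":1,"tx":0,"ty":0,"tz":0,"rx":0,"ry":0,"rz":-6.76}
    - {"fingers":1,"tx":0,"ty":0,"tz":0,"rx":0,"ry":0,"rz":-6.76}
    - {"fingers":1,"tx":0,"ty":0,"tz":0,"rx":0,"ry":0,"rz":-6.76}
    - {"fingers":1,"tx":0,"ty":0,"tz":0,"rx":0,"ry":0,"rz":-6.76}
    - {"fingers":1,"tx":0,"ty":0,"tz":0,"rx":0,"ry":0,"rz":-6.76}
    - {"fingers":1,"tx":0,"ty":0,"tz":0,"rx":0,"ry":0,"rz":-6.76}
    - {"fingers":1,"tx":0,"ty":0,"tz":0,"rx":0,"ry":0,"rz":-6.76}
    - {"fingers":1,"tx":0,"ty":0,"tz":0,"rx":0,"ry":0,"rz":-6.76}
    - {"fingers":1,"tx":0,"ty":0,"tz":0,"rx":0,"ry":0,"rz":-6.76}
    - {"fingers":1,"tx":0,"ty":0,"tz":0,"rx":0,"ry":0,"rz":-6.76}

```text
t: 17.18
tool_pos: [571.8, 7.1, 154.3]
tool_rot: [-0.001, 0.859, 0.511, -0.001]
contact_force: [-0.5, 0.2, -0.7]
opening: 1.001
```

Emit:
carry_out:
  rows:
    - {"fingers":1,"tx":0,"ty":0,"tz":0,"rx":0,"ry":0,"rz":-6.76}
    - {"fingers":1,"tx":0,"ty":0,"tz":0,"rx":0,"ry":0,"rz":-6.76}
    - {"fingers":1,"tx":0,"ty":0,"tz":0,"rx":0,"ry":0,"rz":-6.76}
    - {"fingers":1,"tx":0,"ty":0,"tz":0,"rx":0,"ry":0,"rz":-6.76}
    - {"fingers":1,"tx":0,"ty":0,"tz":0,"rx":0,"ry":0,"rz":-6.76}
    - {"fingers":1,"tx":0,"ty":0,"tz":0,"rx":0,"ry":0,"rz":0}
    - {"fingers":1,"tx":0,"ty":0,"tz":0,"rx":0,"ry":0,"rz":0}
    - {"fingers":1,"tx":0,"ty":0,"tz":0,"rx":0,"ry":0,"rz":0}

```text
t: 17.85
tool_pos: [572.5, 7.1, 155.2]
tool_rot: [-0.001, 0.677, 0.736, -0.0]
contact_force: [-0.5, 0.0, 0.2]
opening: 1.002
```

```bash
python3 go.py 573 6.3 100 5; python3 meas.py blo 573 6.3 40 28
```

```text
t 17.9 pos [572.5   7.1 155.2] yawY 4.8 q7 -0.28 open 1.002 F [-0.5  0.   0.2]
shift tool axes now [-0.9  0.5 55.2]  turn(deg, tool) [-0.1 -0.  -0.2]  shift after turn [-0.9  0.4 55.2]
blo scene top [576.    2.9  40.8] 315 side [573.8   6.3] 141
blo side top [571.1  10.   40.3] 360 side [572.1   6.7] 167
```

Emit:
carry_out:
  rows:
    - {"fingers":1,"tx":-0.0008,"ty":0.0004,"tz":0.02,"rx":0,"ry":0,"rz":0}
    - {"fingers":1,"tx":0,"ty":0,"tz":0.025,"rx":0,"ry":0,"rz":0}
    - {"fingers":1,"tx":0,"ty":0,"tz":0.025,"rx":0,"ry":0,"rz":0}
    - {"fingers":1,"tx":0,"ty":0,"tz":0.02,"rx":0,"ry":0,"rz":0}
    - {"fingers":1,"tx":0,"ty":0,"tz":0.01,"rx":0,"ry":0,"rz":0}
    - {"fingers":1,"tx":0,"ty":0,"tz":0,"rx":0,"ry":0,"rz":0}
    - {"fingers":1,"tx":0,"ty":0,"tz":0,"rx":0,"ry":0,"rz":0}
    - {"fingers":1,"tx":0,"ty":0,"tz":0,"rx":0,"ry":0,"rz":0}

```text
t: 18.62
tool_pos: [574.6, 6.8, 57.3]
tool_rot: [0.001, 0.676, 0.737, 0.001]
contact_force: [-0.6, 0.4, 0.5]
opening: 1.0
```

```bash
python3 go.py 573 6.4 32 5;  python3 -c "
from h import *
c=arm.camera('wrist'); save(c,'w3')"
```

```text
t 18.6 pos [574.6   6.8  57.3] yawY 5.0 q7 -0.35 open 1.000 F [-0.6  0.4  0.5]
shift tool axes now [-0.3 -1.7 25.3]  turn(deg, tool) [ 0.2 -0.  -0. ]  shift after turn [-0.3 -1.7 25.3]
```

View pics/w3.png

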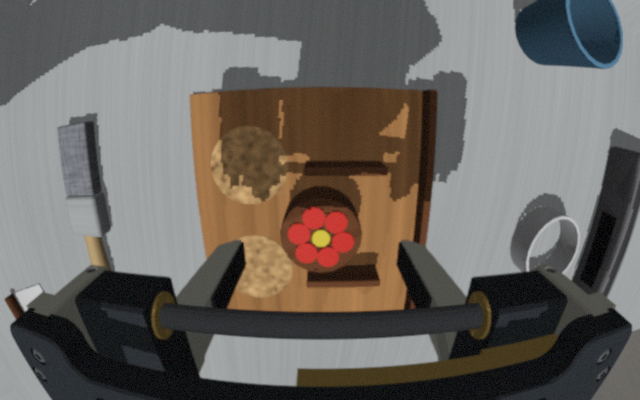

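Emit:
carry_out:
  rows:
    - {"fingers":1,"tx":0,"ty":-0.0015,"tz":0.012,"rx":0,"ry":0,"rz":0}
    - {"fingers":1,"tx":0,"ty":0,"tz":0.01,"rx":0,"ry":0,"rz":0}
    - {"fingers":1,"tx":0,"ty":0,"tz":0,"rx":0,"ry":0,"rz":0}
    - {"fingers":1,"tx":0,"ty":0,"tz":0,"rx":0,"ry":0,"rz":0}
    - {"fingers":1,"tx":0,"ty":0,"tz":0,"rx":0,"ry":0,"rz":0}

```text
t: 19.08
tool_pos: [572.4, 6.4, 34.5]
tool_rot: [0.0, 0.676, 0.737, 0.0]
contact_force: [-0.5, 0.1, 0.8]
opening: 1.003
```

```bash
python3 go.py 573 6.4 32 5
```

```text
t 19.1 pos [572.4   6.4  34.5] yawY 5.0 q7 -0.37 open 1.003 F [-0.5  0.1  0.8]
shift tool axes now [-0.1  0.6  2.5]  turn(deg, tool) [ 0. -0. -0.]  shift after turn [-0.1  0.6  2.5]
```

Emit:
carry_out:
  rows:
    - {"fingers":1,"tx":0,"ty":0,"tz":0.002,"rx":0,"ry":0,"rz":0}
    - {"fingers":1,"tx":0,"ty":0,"tz":0,"rx":0,"ry":0,"rz":0}
    - {"fingers":-1,"tx":0,"ty":0,"tz":0,"rx":0,"ry":0,"rz":0}
    - {"fingers":-1,"tx":0,"ty":0,"tz":0,"rx":0,"ry":0,"rz":0}
    - {"fingers":-1,"tx":0,"ty":0,"tz":0,"rx":0,"ry":0,"rz":0}
    - {"fingers":-1,"tx":0,"ty":0,"tz":0,"rx":0,"ry":0,"rz":0}
    - {"fingers":-1,"tx":0,"ty":0,"tz":0,"rx":0,"ry":0,"rz":0}
    - {"fingers":-1,"tx":0,"ty":0,"tz":0,"rx":0,"ry":0,"rz":0}
    - {"fingers":-1,"tx":0,"ty":0,"tz":-0.015,"rx":0,"ry":0,"rz":0}
    - {"fingers":-1,"tx":0,"ty":0,"tz":-0.025,"rx":0,"ry":0,"rz":0}
    - {"fingers":-1,"tx":0,"ty":0,"tz":-0.025,"rx":0,"ry":0,"rz":0}
    - {"fingers":-1,"tx":0,"ty":0,"tz":-0.015,"rx":0,"ry":0,"rz":0}
    - {"fingers":-1,"tx":0,"ty":0,"tz":0,"rx":0,"ry":0,"rz":0}
    - {"fingers":-1,"tx":0,"ty":0,"tz":0,"rx":0,"ry":0,"rz":0}
    - {"fingers":-1,"tx":0,"ty":0,"tz":0,"rx":0,"ry":0,"rz":0}

```text
t: 20.33
tool_pos: [571.1, 6.0, 111.0]
tool_rot: [-0.001, 0.676, 0.737, -0.001]
contact_force: [0.1, 0.2, 0.4]
opening: 0.118
```

```bash
python3 go.py 470.5 -347.8 112 5
```

```text
t 20.3 pos [571.1   6.  111. ] yawY 5.0 q7 -0.31 open 0.118 F [0.1 0.2 0.4]
shift tool axes now [-343.7 -130.9   -0.6]  turn(deg, tool) [-0.1  0.  -0. ]  shift after turn [-343.7 -131.1   -1. ]
```

```bash
python3 - <<'E'
from h import *
c=arm.camera('wrist'); save(c,'w4')
c=arm.camera('scene'); save(c,'s4')
im=cv2.resize(c['pixels'][150:280,230:430,::-1],None,fx=4,fy=4); cv2.imwrite('pics/s4c.png',im)
E
python3 meas.py blo 573 6.3 40 28
```

```text
blo scene top [572.2   2.8  40.6] 318 side [569.8   6. ] 140
blo side top [566.9  10.   40.3] 354 side [568.1   6.2] 167
```

View pics/w4.png

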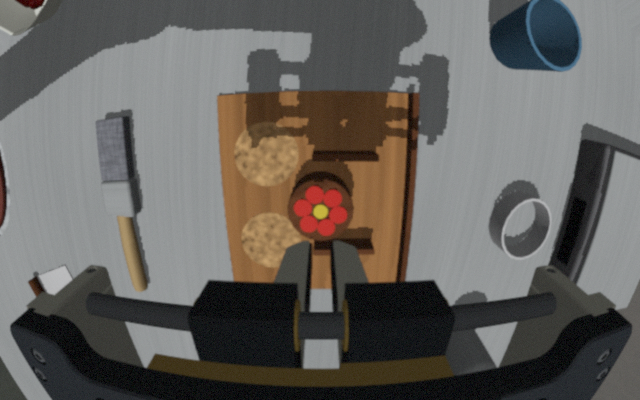

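View pics/s4c.png

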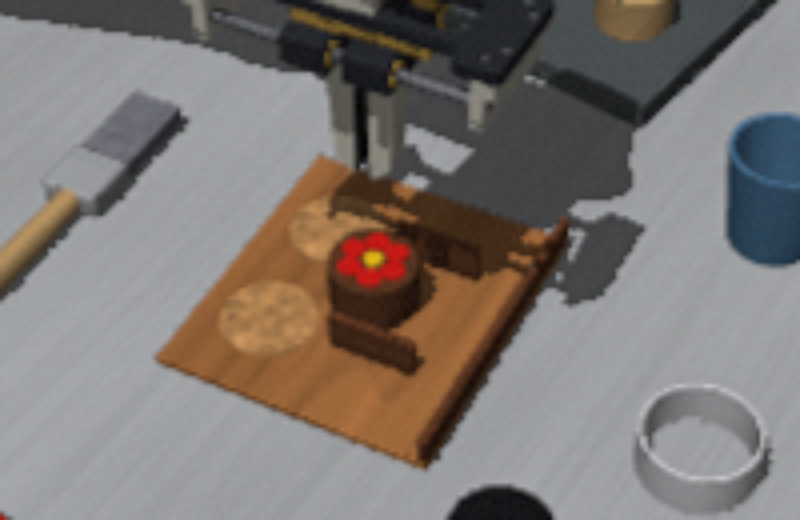

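Emit:
carry_out:
  rows:
    - {"fingers":0.7,"tx":0,"ty":-0.002,"tz":0,"rx":0,"ry":0,"rz":0}
    - {"fingers":0.7,"tx":0,"ty":0,"tz":0,"rx":0,"ry":0,"rz":0}
    - {"fingers":0.7,"tx":0,"ty":0,"tz":0,"rx":0,"ry":0,"rz":0}
    - {"fingers":0.7,"tx":0,"ty":0,"tz":0,"rx":0,"ry":0,"rz":0}
    - {"fingers":0.7,"tx":0,"ty":0,"tz":0,"rx":0,"ry":0,"rz":0}
    - {"fingers":0.7,"tx":0,"ty":0,"tz":0,"rx":0,"ry":0,"rz":0}
    - {"fingers":0.7,"tx":0,"ty":0,"tz":0,"rx":0,"ry":0,"rz":0}
    - {"fingers":0.7,"tx":0,"ty":0,"tz":0,"rx":0,"ry":0,"rz":0}
    - {"fingers":0.7,"tx":0,"ty":0,"tz":0,"rx":0,"ry":0,"rz":0}
    - {"fingers":0.7,"tx":0,"ty":0,"tz":0,"rx":0,"ry":0,"rz":0}
    - {"fingers":0.7,"tx":0,"ty":0,"tz":0,"rx":0,"ry":0,"rz":0}

```text
t: 21.45
tool_pos: [570.0, 6.2, 112.1]
tool_rot: [-0.0, 0.676, 0.737, 0.0]
contact_force: [-0.5, 0.6, -1.4]
opening: 0.746
```

```bash
python3 go.py 569 6.2 32.5 5
```

```text
t 21.4 pos [570.    6.2 112.1] yawY 5.0 q7 -0.31 open 0.746 F [-0.5  0.6 -1.4]
shift tool axes now [ 0.1 -1.  79.6]  turn(deg, tool) [ 0. -0. -0.]  shift after turn [ 0.1 -1.  79.6]
```

Emit:
carry_out:
  rows:
    - {"fingers":0.7,"tx":0,"ty":-0.001,"tz":0.02,"rx":0,"ry":0,"rz":0}
    - {"fingers":0.7,"tx":0,"ty":0,"tz":0.025,"rx":0,"ry":0,"rz":0}
    - {"fingers":0.7,"tx":0,"ty":0,"tz":0.02,"rx":0,"ry":0,"rz":0}
    - {"fingers":0.7,"tx":0,"ty":0,"tz":0.012,"rx":0,"ry":0,"rz":0}
    - {"fingers":0.7,"tx":0,"ty":0,"tz":0,"rx":0,"ry":0,"rz":0}
    - {"fingers":0.7,"tx":0,"ty":0,"tz":0,"rx":0,"ry":0,"rz":0}
    - {"fingers":0.7,"tx":0,"ty":0,"tz":0,"rx":0,"ry":0,"rz":0}

```text
t: 22.03
tool_pos: [570.0, 6.4, 36.1]
tool_rot: [0.001, 0.676, 0.737, 0.001]
contact_force: [-0.2, -0.2, 0.4]
opening: 0.849
```

```bash
python3 go.py 569 6.2 32.5 5
```

```text
t 22.0 pos [570.    6.4  36.1] yawY 5.0 q7 -0.37 open 0.849 F [-0.2 -0.2  0.4]
shift tool axes now [-0.1 -1.   3.6]  turn(deg, tool) [ 0.1 -0.  -0. ]  shift after turn [-0.1 -1.   3.6]
```

Emit:
carry_out:
  rows:
    - {"fingers":0.7,"tx":0,"ty":-0.0005,"tz":0.003,"rx":0,"ry":0,"rz":0}
    - {"fingers":0.7,"tx":0,"ty":0,"tz":0,"rx":0,"ry":0,"rz":0}
    - {"fingers":-1,"tx":0,"ty":0,"tz":0,"rx":0,"ry":0,"rz":0}
    - {"fingers":-1,"tx":0,"ty":0,"tz":0,"rx":0,"ry":0,"rz":0}
    - {"fingers":-1,"tx":0,"ty":0,"tz":0,"rx":0,"ry":0,"rz":0}
    - {"fingers":-1,"tx":0,"ty":0,"tz":0,"rx":0,"ry":0,"rz":0}
    - {"fingers":-1,"tx":0,"ty":0,"tz":0,"rx":0,"ry":0,"rz":0}
    - {"fingers":-1,"tx":0,"ty":0,"tz":0,"rx":0,"ry":0,"rz":0}
    - {"fingers":-1,"tx":0,"ty":0,"tz":0,"rx":0,"ry":0,"rz":0}
    - {"fingers":-1,"tx":0,"ty":0,"tz":0,"rx":0,"ry":0,"rz":0}
    - {"fingers":-1,"tx":0,"ty":0,"tz":0,"rx":0,"ry":0,"rz":0}
    - {"fingers":-1,"tx":0,"ty":0,"tz":0,"rx":0,"ry":0,"rz":0}

```text
t: 23.03
tool_pos: [568.8, 6.2, 32.8]
tool_rot: [0.0, 0.676, 0.737, 0.0]
contact_force: [-0.1, 0.4, 5.6]
opening: 0.185
```

```bash
python3 go.py 569 6.2 32.5 5
```

```text
t 23.0 pos [568.8   6.2  32.8] yawY 5.0 q7 -0.37 open 0.185 F [-0.1  0.4  5.6]
shift tool axes now [-0.   0.2  0.3]  turn(deg, tool) [ 0.  0. -0.]  shift after turn [-0.   0.2  0.3]
```

```bash
python3 - <<'E'
from h import *
c=arm.camera('wrist'); a=c['pixels']
d=arm.camera('scene'); e=arm.camera('side')
f=lambda c,r0,r1,c0,c1: cv2.resize(c['pixels'][r0:r1,c0:c1,::-1],(390,290),interpolation=cv2.INTER_CUBIC)
im=np.vstack([np.hstack([f(d,170,260,260,380),f(e,170,260,260,380)]),np.hstack([f(c,120,300,200,440),f(c,0,400,0,640)])])
cv2.imwrite('pics/m5.png',im)
E
python3 meas.py blo 569 6.3 40 28
```

```text
blo scene top [574.2  -4.   40.4] 197 side [568.1   6. ] 139
blo side top [563.3  16.8  40. ] 228 side [566.3   6.3] 171
```

View pics/m5.png

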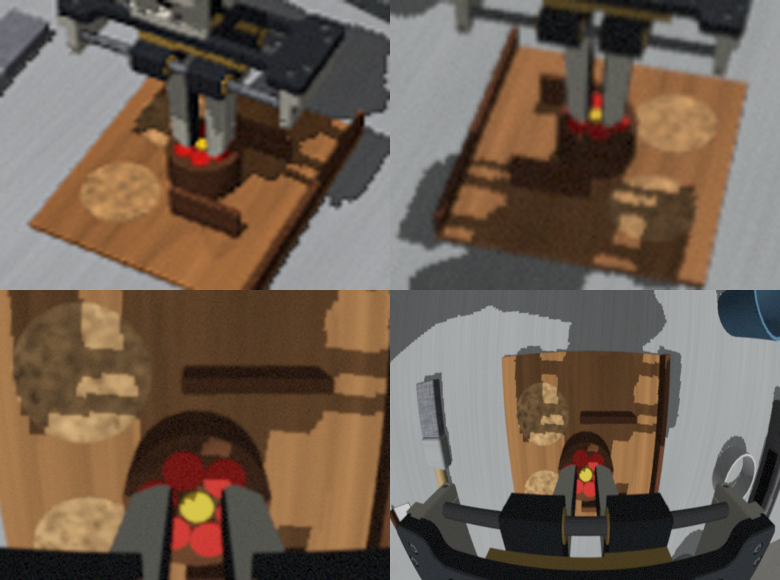

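Emit:
carry_out:
  rows:
    - {"fingers":-1,"tx":0,"ty":0,"tz":-0.03,"rx":0,"ry":0,"rz":0}
    - {"fingers":-1,"tx":0,"ty":0,"tz":-0.03,"rx":0,"ry":0,"rz":0}
    - {"fingers":0.7,"tx":0,"ty":0,"tz":0,"rx":0,"ry":0,"rz":0}
    - {"fingers":0.7,"tx":0,"ty":0,"tz":0,"rx":0,"ry":0,"rz":0}
    - {"fingers":0.7,"tx":0,"ty":0,"tz":0,"rx":0,"ry":0,"rz":0}
    - {"fingers":0.7,"tx":0,"ty":0,"tz":0,"rx":0,"ry":0,"rz":0}
    - {"fingers":0.7,"tx":0,"ty":0,"tz":0,"rx":0,"ry":0,"rz":0}
    - {"fingers":0.7,"tx":0,"ty":0,"tz":0,"rx":0,"ry":0,"rz":0}
    - {"fingers":0.7,"tx":0,"ty":0,"tz":0,"rx":0,"ry":0,"rz":0}
    - {"fingers":0.7,"tx":0,"ty":0,"tz":0,"rx":0,"ry":0,"rz":0}
    - {"fingers":0.7,"tx":0,"ty":0,"tz":0,"rx":0,"ry":0,"rz":0}

```text
t: 24.2
tool_pos: [568.4, 6.0, 91.8]
tool_rot: [-0.0, 0.676, 0.737, -0.0]
contact_force: [-0.5, -0.4, -0.2]
opening: 0.599
```

```bash
python3 go.py 569 6.2 32.5 5; python3 meas.py blo 569 6.3 40 28; python3 - <<'E'
from h import *
np.set_printoptions(precision=1,suppress=True)
p=arm.state()['tool_pos']
for k in ['scene','side']:
    c=arm.camera(k); P=world(c,np.ones((400,640),bool)); d=P-p
    u=np.array([np.cos(np.radians(5)),np.sin(np.radians(5))]); a=d[:,:2]@u; b=d[:,:2]@np.array([-u[1],u[0]])
    for s in (-1,1):
        m=(a*s>20)&(a*s<70)&(abs(b)<14)&(P[:,2]>48)&(P[:,2]<150)
        Q=d[m]; print(k,s,len(Q),'z rel TCP lowest',np.sort(Q[:,2])[:6] if len(Q) else 0, 'inner a', np.percentile(a[m]*s,[1,50,99]) if len(Q) else 0)
im=cv2.resize(arm.camera('scene')['pixels'][130:260,230:430,::-1],None,fx=4,fy=4); cv2.imwrite('pics/s6.png',im)
E
```

```text
t 24.2 pos [568.4   6.   91.8] yawY 5.0 q7 -0.33 open 0.599 F [-0.5 -0.4 -0.2]
shift tool axes now [ 0.1  0.6 59.3]  turn(deg, tool) [-0. -0. -0.]  shift after turn [ 0.1  0.6 59.3]
blo scene top [570.6   2.8  40.8] 309 side [568.2   6.2] 143
blo side top [565.4  10.   40.3] 353 side [566.4   6.2] 170
scene -1 150 z rel TCP lowest [ 9.4  9.5 10.1 10.5 10.5 11.7] inner a [31.1 34.6 48. ]
scene 1 135 z rel TCP lowest [ 8.2  9.5 10.8 11.3 12.6 14.2] inner a [31.9 42.5 48.7]
side -1 143 z rel TCP lowest [ 7.5  7.7  9.3 10.9 11.  12.2] inner a [36.5 44.5 52.5]
side 1 154 z rel TCP lowest [ 7.   9.3 10.4 11.  11.1 11.3] inner a [31.2 37.3 46.5]
```

View pics/s6.png

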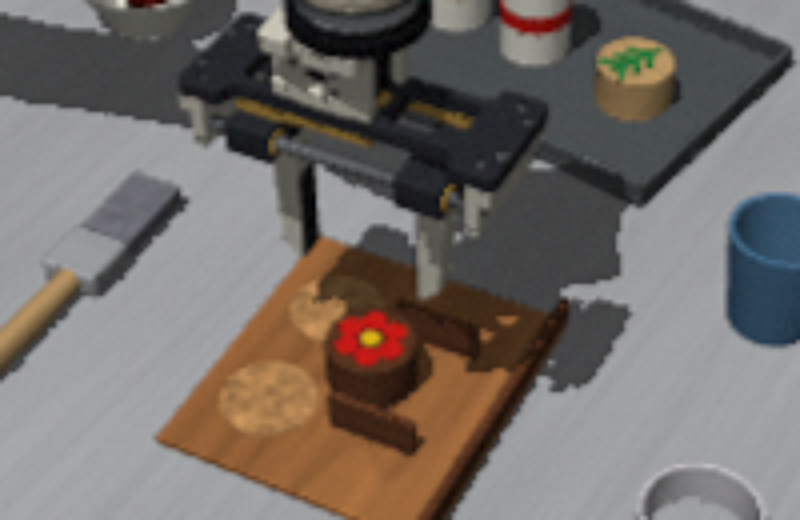

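Emit:
carry_out:
  rows:
    - {"fingers":0.7,"tx":0,"ty":-0.001,"tz":0,"rx":0,"ry":0,"rz":0}
    - {"fingers":0.7,"tx":0,"ty":0,"tz":0,"rx":0,"ry":0,"rz":0}
    - {"fingers":0.7,"tx":0,"ty":0,"tz":0,"rx":0,"ry":0,"rz":0}
    - {"fingers":0.7,"tx":0,"ty":0,"tz":0,"rx":0,"ry":0,"rz":0}
    - {"fingers":0.7,"tx":0,"ty":0,"tz":0.015,"rx":0,"ry":0,"rz":0}
    - {"fingers":0.7,"tx":0,"ty":0,"tz":0.02,"rx":0,"ry":0,"rz":0}
    - {"fingers":0.7,"tx":0,"ty":0,"tz":0.02,"rx":0,"ry":0,"rz":0}
    - {"fingers":0.7,"tx":0,"ty":0,"tz":0.015,"rx":0,"ry":0,"rz":0}
    - {"fingers":0.7,"tx":0,"ty":0,"tz":0.01,"rx":0,"ry":0,"rz":0}
    - {"fingers":0.7,"tx":0,"ty":0,"tz":0,"rx":0,"ry":0,"rz":0}
    - {"fingers":0.7,"tx":0,"ty":0,"tz":0,"rx":0,"ry":0,"rz":0}
    - {"fingers":0.7,"tx":0,"ty":0,"tz":0,"rx":0,"ry":0,"rz":0}

```text
t: 25.45
tool_pos: [568.3, 6.1, 12.9]
tool_rot: [0.001, 0.676, 0.737, 0.001]
contact_force: [0.5, 0.6, -0.1]
opening: 0.852
```

```bash
python3 go.py 567.3 6.2 4 5
```

```text
t 25.4 pos [568.3   6.1  12.9] yawY 5.0 q7 -0.39 open 0.852 F [ 0.5  0.6 -0.1]
shift tool axes now [ 0.2 -1.   8.9]  turn(deg, tool) [ 0.1 -0.  -0. ]  shift after turn [ 0.2 -1.   8.9]
```

Emit:
carry_out:
  rows:
    - {"fingers":0.7,"tx":0,"ty":-0.0005,"tz":0.004,"rx":0,"ry":0,"rz":0}
    - {"fingers":0.7,"tx":0,"ty":0,"tz":0.004,"rx":0,"ry":0,"rz":0}
    - {"fingers":0.7,"tx":0,"ty":0,"tz":0,"rx":0,"ry":0,"rz":0}
    - {"fingers":0.7,"tx":0,"ty":0,"tz":0,"rx":0,"ry":0,"rz":0}
    - {"fingers":-1,"tx":0,"ty":0,"tz":0,"rx":0,"ry":0,"rz":0}
    - {"fingers":-1,"tx":0,"ty":0,"tz":0,"rx":0,"ry":0,"rz":0}
    - {"fingers":-1,"tx":0,"ty":0,"tz":0,"rx":0,"ry":0,"rz":0}
    - {"fingers":-1,"tx":0,"ty":0,"tz":0,"rx":0,"ry":0,"rz":0}
    - {"fingers":-1,"tx":0,"ty":0,"tz":0,"rx":0,"ry":0,"rz":0}
    - {"fingers":-1,"tx":0,"ty":0,"tz":0,"rx":0,"ry":0,"rz":0}
    - {"fingers":-1,"tx":0,"ty":0,"tz":0,"rx":0,"ry":0,"rz":0}
    - {"fingers":-1,"tx":0,"ty":0,"tz":0,"rx":0,"ry":0,"rz":0}

```text
t: 26.45
tool_pos: [567.3, 5.9, 4.1]
tool_rot: [0.0, 0.676, 0.737, 0.0]
contact_force: [1.0, -0.1, 0.8]
opening: 0.597
```

```bash
python3 go.py 567.3 6.2 4 5
```

```text
t 26.4 pos [567.3   5.9   4.1] yawY 5.0 q7 -0.40 open 0.597 F [ 1.  -0.1  0.8]
shift tool axes now [0.3 0.1 0.1]  turn(deg, tool) [ 0. -0. -0.]  shift after turn [0.3 0.1 0.1]
```

Emit:
carry_out:
  rows:
    - {"fingers":-1,"tx":0,"ty":0,"tz":-0.015,"rx":0,"ry":0,"rz":0}
    - {"fingers":-1,"tx":0,"ty":0,"tz":-0.025,"rx":0,"ry":0,"rz":0}
    - {"fingers":-1,"tx":0,"ty":0,"tz":-0.025,"rx":0,"ry":0,"rz":0}
    - {"fingers":-1,"tx":0,"ty":0,"tz":-0.015,"rx":0,"ry":0,"rz":0}
    - {"fingers":-1,"tx":0,"ty":0,"tz":0,"rx":0,"ry":0,"rz":0}
    - {"fingers":-1,"tx":-0.0156,"ty":-0.0058,"tz":0,"rx":0,"ry":0,"rz":0}
    - {"fingers":-1,"tx":-0.0313,"ty":-0.0116,"tz":0,"rx":0,"ry":0,"rz":0}
    - {"fingers":-1,"tx":-0.0313,"ty":-0.0116,"tz":0,"rx":0,"ry":0,"rz":0}
    - {"fingers":-1,"tx":-0.0313,"ty":-0.0116,"tz":0,"rx":0,"ry":0,"rz":0}
    - {"fingers":-1,"tx":-0.0313,"ty":-0.0116,"tz":0,"rx":0,"ry":0,"rz":0}
    - {"fingers":-1,"tx":-0.0313,"ty":-0.0116,"tz":0,"rx":0,"ry":0,"rz":0}
    - {"fingers":-1,"tx":-0.0313,"ty":-0.0116,"tz":0,"rx":0,"ry":0,"rz":0}
    - {"fingers":-1,"tx":-0.0313,"ty":-0.0116,"tz":0,"rx":0,"ry":0,"rz":0}
    - {"fingers":-1,"tx":-0.0313,"ty":-0.0116,"tz":0,"rx":0,"ry":0,"rz":0}
    - {"fingers":-1,"tx":-0.0313,"ty":-0.0116,"tz":0,"rx":0,"ry":0,"rz":0}
    - {"fingers":-1,"tx":-0.0313,"ty":-0.0116,"tz":0,"rx":0,"ry":0,"rz":0}
    - {"fingers":-1,"tx":-0.0156,"ty":-0.0058,"tz":0,"rx":0,"ry":0,"rz":0}
    - {"fingers":-1,"tx":0,"ty":0,"tz":0,"rx":0,"ry":0,"rz":0}
    - {"fingers":-1,"tx":0,"ty":0,"tz":0,"rx":0,"ry":0,"rz":0}
    - {"fingers":-1,"tx":0,"ty":0,"tz":0,"rx":0,"ry":0,"rz":0}

```text
t: 28.12
tool_pos: [469.9, -345.9, 83.1]
tool_rot: [-0.001, 0.675, 0.738, 0.001]
contact_force: [-0.0, -0.0, -0.3]
opening: 0.594
```

```bash
python3 go.py 470.5 -347.8 5 5
```

```text
t 28.1 pos [ 469.9 -345.9   83.1] yawY 5.1 q7 0.29 open 0.594 F [-0.  -0.  -0.3]
shift tool axes now [-2.2  0.5 78.1]  turn(deg, tool) [-0.  -0.2  0.1]  shift after turn [-2.   0.5 78.1]
```

Emit:
carry_out:
  rows:
    - {"fingers":-1,"tx":0,"ty":0,"tz":0.015,"rx":0,"ry":0,"rz":0}
    - {"fingers":-1,"tx":0,"ty":0,"tz":0.02,"rx":0,"ry":0,"rz":0}
    - {"fingers":-1,"tx":0,"ty":0,"tz":0.02,"rx":0,"ry":0,"rz":0}
    - {"fingers":-1,"tx":0,"ty":0,"tz":0.012,"rx":0,"ry":0,"rz":0}
    - {"fingers":-1,"tx":0,"ty":0,"tz":0.005,"rx":0,"ry":0,"rz":0}
    - {"fingers":-1,"tx":0,"ty":0,"tz":0,"rx":0,"ry":0,"rz":0}
    - {"fingers":-1,"tx":0,"ty":0,"tz":0,"rx":0,"ry":0,"rz":0}
    - {"fingers":-1,"tx":0,"ty":0,"tz":0,"rx":0,"ry":0,"rz":0}

```text
t: 28.78
tool_pos: [470.8, -348.0, 13.0]
tool_rot: [0.001, 0.676, 0.737, 0.0]
contact_force: [-0.3, -0.1, -0.2]
opening: 0.596
```

```bash
python3 go.py 470.5 -347.8 4.5 5; python3 meas.py blo 470.5 -347.8 44 28
```

```text
t 28.8 pos [ 470.8 -348.    13. ] yawY 5.0 q7 0.23 open 0.596 F [-0.3 -0.1 -0.2]
shift tool axes now [ 0.3 -0.2  8.5]  turn(deg, tool) [0.1 0.1 0. ]  shift after turn [ 0.3 -0.2  8.5]
blo scene top [ 477.1 -365.1   45.2] 95 side [ 470.3 -348.2] 149
blo side top [ 466.3 -334.9   44.5] 102 side [ 468.  -347.8] 183
```

Emit:
carry_out:
  rows:
    - {"fingers":-1,"tx":0,"ty":0,"tz":0.004,"rx":0,"ry":0,"rz":0}
    - {"fingers":-1,"tx":0,"ty":0,"tz":0.003,"rx":0,"ry":0,"rz":0}
    - {"fingers":-1,"tx":0,"ty":0,"tz":0.001,"rx":0,"ry":0,"rz":0}
    - {"fingers":-1,"tx":0,"ty":0,"tz":0,"rx":0,"ry":0,"rz":0}
    - {"fingers":-1,"tx":0,"ty":0,"tz":0,"rx":0,"ry":0,"rz":0}
    - {"fingers":-1,"tx":0,"ty":0,"tz":0,"rx":0,"ry":0,"rz":0}

```text
t: 29.38
tool_pos: [469.5, -348.2, 4.2]
tool_rot: [-0.0, 0.676, 0.737, -0.0]
contact_force: [-1.1, -0.2, 2.1]
opening: 0.597
```

```bash
python3 go.py 470.5 -347.8 4.1 5
```

```text
t 29.4 pos [ 469.5 -348.2    4.2] yawY 5.0 q7 0.23 open 0.597 F [-1.1 -0.2  2.1]
shift tool axes now [0.3 1.  0.1]  turn(deg, tool) [-0.  0. -0.]  shift after turn [0.3 1.  0.1]
```

Contact felt (2 N). Release and rise.

Emit:
carry_out:
  rows:
    - {"fingers":0.7,"tx":0,"ty":0,"tz":0,"rx":0,"ry":0,"rz":0}
    - {"fingers":0.7,"tx":0,"ty":0,"tz":0,"rx":0,"ry":0,"rz":0}
    - {"fingers":0.7,"tx":0,"ty":0,"tz":0,"rx":0,"ry":0,"rz":0}
    - {"fingers":0.7,"tx":0,"ty":0,"tz":0,"rx":0,"ry":0,"rz":0}
    - {"fingers":0.7,"tx":0,"ty":0,"tz":0,"rx":0,"ry":0,"rz":0}
    - {"fingers":0.7,"tx":0,"ty":0,"tz":-0.02,"rx":0,"ry":0,"rz":0}
    - {"fingers":0.7,"tx":0,"ty":0,"tz":-0.03,"rx":0,"ry":0,"rz":0}
    - {"fingers":0.7,"tx":0,"ty":0,"tz":-0.04,"rx":0,"ry":0,"rz":0}
    - {"fingers":0.7,"tx":0,"ty":0,"tz":-0.03,"rx":0,"ry":0,"rz":0}
    - {"fingers":0.7,"tx":0,"ty":0,"tz":0,"rx":0,"ry":0,"rz":0}
    - {"fingers":0.7,"tx":0,"ty":0,"tz":0,"rx":0,"ry":0,"rz":0}

```text
t: 30.3
tool_pos: [470.9, -348.7, 126.0]
tool_rot: [0.002, 0.676, 0.737, 0.0]
contact_force: [-0.8, 0.3, -0.3]
opening: 0.849
```

```bash
python3 meas.py blo 470 -348 40 28 leaf 573.4 338 38 28; python3 go.py 573.4 338 125 83.6
```

```text
blo scene top [ 471.3 -350.1   40.4] 526 side [ 468.8 -348.5] 196
blo side top [ 466.1 -343.    40.1] 196 side [ 466.6 -347.7] 145
leaf scene top [575.8 334.   38.6] 201 side [573.9 337.9] 115
leaf side top [572.  340.2  38. ] 780 side [573.1 338. ] 204
t 30.4 pos [ 468.8 -347.9  123.1] yawY 5.0 q7 0.32 open 0.848 F [-0.8 -0.3 -0.3]
shift tool axes now [674.3 163.6  -1.6]  turn(deg, tool) [ -0.1  -0.1 -78.6]  shift after turn [-27.5 693.3  -1.9]
```

Emit:
carry_out:
  rows:
    - {"fingers":0.7,"tx":0.0375,"ty":0.0091,"tz":0,"rx":0,"ry":0,"rz":0}
    - {"fingers":0.7,"tx":0.0375,"ty":0.0091,"tz":0,"rx":0,"ry":0,"rz":0}
    - {"fingers":0.7,"tx":0.0375,"ty":0.0091,"tz":0,"rx":0,"ry":0,"rz":0}
    - {"fingers":0.7,"tx":0.0375,"ty":0.0091,"tz":0,"rx":0,"ry":0,"rz":0}
    - {"fingers":0.7,"tx":0.0375,"ty":0.0091,"tz":0,"rx":0,"ry":0,"rz":0}
    - {"fingers":0.7,"tx":0.0375,"ty":0.0091,"tz":0,"rx":0,"ry":0,"rz":0}
    - {"fingers":0.7,"tx":0.0375,"ty":0.0091,"tz":0,"rx":0,"ry":0,"rz":0}
    - {"fingers":0.7,"tx":0.0375,"ty":0.0091,"tz":0,"rx":0,"ry":0,"rz":0}
    - {"fingers":0.7,"tx":0.0375,"ty":0.0091,"tz":0,"rx":0,"ry":0,"rz":0}
    - {"fingers":0.7,"tx":0.0375,"ty":0.0091,"tz":0,"rx":0,"ry":0,"rz":0}
    - {"fingers":0.7,"tx":0.0375,"ty":0.0091,"tz":0,"rx":0,"ry":0,"rz":0}
    - {"fingers":0.7,"tx":0.0375,"ty":0.0091,"tz":0,"rx":0,"ry":0,"rz":0}
    - {"fingers":0.7,"tx":0.0375,"ty":0.0091,"tz":0,"rx":0,"ry":0,"rz":0}
    - {"fingers":0.7,"tx":0.0375,"ty":0.0091,"tz":0,"rx":0,"ry":0,"rz":0}
    - {"fingers":0.7,"tx":0.0375,"ty":0.0091,"tz":0,"rx":0,"ry":0,"rz":0}
    - {"fingers":0.7,"tx":0.0375,"ty":0.0091,"tz":0,"rx":0,"ry":0,"rz":0}
    - {"fingers":0.7,"tx":0.0375,"ty":0.0091,"tz":0,"rx":0,"ry":0,"rz":0}
    - {"fingers":0.7,"tx":0.0375,"ty":0.0091,"tz":0,"rx":0,"ry":0,"rz":0}

```text
t: 31.9
tool_pos: [573.4, 339.6, 121.6]
tool_rot: [-0.0, 0.676, 0.737, -0.002]
contact_force: [0.6, 0.9, -0.2]
opening: 0.854
```

Emit:
carry_out:
  rows:
    - {"fingers":0.7,"tx":0,"ty":0,"tz":0,"rx":0,"ry":0,"rz":-7.14}
    - {"fingers":0.7,"tx":0,"ty":0,"tz":0,"rx":0,"ry":0,"rz":-7.14}
    - {"fingers":0.7,"tx":0,"ty":0,"tz":0,"rx":0,"ry":0,"rz":-7.14}
    - {"fingers":0.7,"tx":0,"ty":0,"tz":0,"rx":0,"ry":0,"rz":-7.14}
    - {"fingers":0.7,"tx":0,"ty":0,"tz":0,"rx":0,"ry":0,"rz":-7.14}
    - {"fingers":0.7,"tx":0,"ty":0,"tz":0,"rx":0,"ry":0,"rz":-7.14}
    - {"fingers":0.7,"tx":0,"ty":0,"tz":0,"rx":0,"ry":0,"rz":-7.14}
    - {"fingers":0.7,"tx":0,"ty":0,"tz":0,"rx":0,"ry":0,"rz":-7.14}
    - {"fingers":0.7,"tx":0,"ty":0,"tz":0,"rx":0,"ry":0,"rz":-7.14}
    - {"fingers":0.7,"tx":0,"ty":0,"tz":0,"rx":0,"ry":0,"rz":-7.14}
    - {"fingers":0.7,"tx":0,"ty":0,"tz":0,"rx":0,"ry":0,"rz":-7.14}
    - {"fingers":0.7,"tx":0,"ty":0,"tz":0,"rx":0,"ry":0,"rz":0}
    - {"fingers":0.7,"tx":0,"ty":0,"tz":0,"rx":0,"ry":0,"rz":0}
    - {"fingers":0.7,"tx":0,"ty":0,"tz":0,"rx":0,"ry":0,"rz":0}

```text
t: 33.07
tool_pos: [573.9, 338.2, 122.8]
tool_rot: [-0.001, 0.058, 0.998, -0.001]
contact_force: [-0.1, -0.9, -0.0]
opening: 0.851
```

```bash
python3 go.py 573.5 338 3 83.6
```

```text
t 33.1 pos [573.9 338.2 122.8] yawY 83.4 q7 0.38 open 0.851 F [-0.1 -0.9 -0. ]
shift tool axes now [ 2.000e-01 -1.000e-01  1.198e+02]  turn(deg, tool) [-0.1 -0.1 -0.2]  shift after turn [  0.4  -0.3 119.8]
```

Emit:
carry_out:
  rows:
    - {"fingers":0.7,"tx":0,"ty":0,"tz":0.015,"rx":0,"ry":0,"rz":0}
    - {"fingers":0.7,"tx":0,"ty":0,"tz":0.025,"rx":0,"ry":0,"rz":0}
    - {"fingers":0.7,"tx":0,"ty":0,"tz":0.025,"rx":0,"ry":0,"rz":0}
    - {"fingers":0.7,"tx":0,"ty":0,"tz":0.025,"rx":0,"ry":0,"rz":0}
    - {"fingers":0.7,"tx":0,"ty":0,"tz":0.015,"rx":0,"ry":0,"rz":0}
    - {"fingers":0.7,"tx":0,"ty":0,"tz":0.006,"rx":0,"ry":0,"rz":0}
    - {"fingers":0.7,"tx":0,"ty":0,"tz":0,"rx":0,"ry":0,"rz":0}
    - {"fingers":0.7,"tx":0,"ty":0,"tz":0,"rx":0,"ry":0,"rz":0}
    - {"fingers":0.7,"tx":0,"ty":0,"tz":0,"rx":0,"ry":0,"rz":0}
    - {"fingers":0.7,"tx":0,"ty":0,"tz":0,"rx":0,"ry":0,"rz":0}

```text
t: 33.9
tool_pos: [575.2, 339.5, 14.8]
tool_rot: [0.001, 0.057, 0.998, 0.001]
contact_force: [-0.2, -0.1, -0.6]
opening: 0.851
```

```bash
python3 go.py 573.5 338 3 83.6
```

```text
t 33.9 pos [575.2 339.5  14.8] yawY 83.5 q7 0.30 open 0.851 F [-0.2 -0.1 -0.6]
shift tool axes now [ 1.6 -1.7 11.8]  turn(deg, tool) [ 0.1  0.1 -0.1]  shift after turn [ 1.5 -1.7 11.8]
```

Emit:
carry_out:
  rows:
    - {"fingers":0.7,"tx":0.0014,"ty":-0.001,"tz":0.006,"rx":0,"ry":0,"rz":0}
    - {"fingers":0.7,"tx":0,"ty":0,"tz":0.005,"rx":0,"ry":0,"rz":0}
    - {"fingers":0.7,"tx":0,"ty":0,"tz":0,"rx":0,"ry":0,"rz":0}
    - {"fingers":0.7,"tx":0,"ty":0,"tz":0,"rx":0,"ry":0,"rz":0}
    - {"fingers":-1,"tx":0,"ty":0,"tz":0,"rx":0,"ry":0,"rz":0}
    - {"fingers":-1,"tx":0,"ty":0,"tz":0,"rx":0,"ry":0,"rz":0}
    - {"fingers":-1,"tx":0,"ty":0,"tz":0,"rx":0,"ry":0,"rz":0}
    - {"fingers":-1,"tx":0,"ty":0,"tz":0,"rx":0,"ry":0,"rz":0}
    - {"fingers":-1,"tx":0,"ty":0,"tz":0,"rx":0,"ry":0,"rz":0}
    - {"fingers":-1,"tx":0,"ty":0,"tz":0,"rx":0,"ry":0,"rz":0}
    - {"fingers":-1,"tx":0,"ty":0,"tz":0,"rx":0,"ry":0,"rz":0}
    - {"fingers":-1,"tx":0,"ty":0,"tz":0,"rx":0,"ry":0,"rz":0}

```text
t: 34.9
tool_pos: [573.0, 338.0, 2.2]
tool_rot: [0.0, 0.057, 0.998, 0.0]
contact_force: [-0.2, -0.0, 0.5]
opening: 0.599
```

```bash
python3 go.py 573.5 7 84 5
```

```text
t 34.9 pos [573.  338.    2.2] yawY 83.5 q7 0.29 open 0.599 F [-0.2 -0.   0.5]
shift tool axes now [ -37.9 -328.7  -81.9]  turn(deg, tool) [ 0.  -0.  78.5]  shift after turn [-329.7  -28.3  -81.8]
```

Emit:
carry_out:
  rows:
    - {"fingers":-1,"tx":0,"ty":0,"tz":-0.015,"rx":0,"ry":0,"rz":0}
    - {"fingers":-1,"tx":0,"ty":0,"tz":-0.025,"rx":0,"ry":0,"rz":0}
    - {"fingers":-1,"tx":0,"ty":0,"tz":-0.025,"rx":0,"ry":0,"rz":0}
    - {"fingers":-1,"tx":0,"ty":0,"tz":-0.017,"rx":0,"ry":0,"rz":0}
    - {"fingers":-1,"tx":0,"ty":0,"tz":0,"rx":0,"ry":0,"rz":0}
    - {"fingers":-1,"tx":-0.0019,"ty":-0.0165,"tz":0,"rx":0,"ry":0,"rz":0}
    - {"fingers":-1,"tx":-0.0038,"ty":-0.0329,"tz":0,"rx":0,"ry":0,"rz":0}
    - {"fingers":-1,"tx":-0.0038,"ty":-0.0329,"tz":0,"rx":0,"ry":0,"rz":0}
    - {"fingers":-1,"tx":-0.0038,"ty":-0.0329,"tz":0,"rx":0,"ry":0,"rz":0}
    - {"fingers":-1,"tx":-0.0038,"ty":-0.0329,"tz":0,"rx":0,"ry":0,"rz":0}
    - {"fingers":-1,"tx":-0.0038,"ty":-0.0329,"tz":0,"rx":0,"ry":0,"rz":0}
    - {"fingers":-1,"tx":-0.0038,"ty":-0.0329,"tz":0,"rx":0,"ry":0,"rz":0}
    - {"fingers":-1,"tx":-0.0038,"ty":-0.0329,"tz":0,"rx":0,"ry":0,"rz":0}
    - {"fingers":-1,"tx":-0.0038,"ty":-0.0329,"tz":0,"rx":0,"ry":0,"rz":0}
    - {"fingers":-1,"tx":-0.0038,"ty":-0.0329,"tz":0,"rx":0,"ry":0,"rz":0}
    - {"fingers":-1,"tx":-0.0019,"ty":-0.0165,"tz":0,"rx":0,"ry":0,"rz":0}
    - {"fingers":-1,"tx":0,"ty":0,"tz":0,"rx":0,"ry":0,"rz":3.5}
    - {"fingers":-1,"tx":0,"ty":0,"tz":0,"rx":0,"ry":0,"rz":6.8}
    - {"fingers":-1,"tx":0,"ty":0,"tz":0,"rx":0,"ry":0,"rz":6.8}
    - {"fingers":-1,"tx":0,"ty":0,"tz":0,"rx":0,"ry":0,"rz":6.8}

```text
t: 36.57
tool_pos: [572.7, 5.8, 83.3]
tool_rot: [-0.001, 0.265, 0.964, -0.0]
contact_force: [-0.3, 0.3, -1.1]
opening: 0.599
```

Emit:
carry_out:
  rows:
    - {"fingers":-1,"tx":0,"ty":0,"tz":0,"rx":0,"ry":0,"rz":6.8}
    - {"fingers":-1,"tx":0,"ty":0,"tz":0,"rx":0,"ry":0,"rz":6.8}
    - {"fingers":-1,"tx":0,"ty":0,"tz":0,"rx":0,"ry":0,"rz":6.8}
    - {"fingers":-1,"tx":0,"ty":0,"tz":0,"rx":0,"ry":0,"rz":6.8}
    - {"fingers":-1,"tx":0,"ty":0,"tz":0,"rx":0,"ry":0,"rz":6.8}
    - {"fingers":-1,"tx":0,"ty":0,"tz":0,"rx":0,"ry":0,"rz":6.8}
    - {"fingers":-1,"tx":0,"ty":0,"tz":0,"rx":0,"ry":0,"rz":6.8}
    - {"fingers":-1,"tx":0,"ty":0,"tz":0,"rx":0,"ry":0,"rz":6.8}
    - {"fingers":-1,"tx":0,"ty":0,"tz":0,"rx":0,"ry":0,"rz":0}
    - {"fingers":-1,"tx":0,"ty":0,"tz":0,"rx":0,"ry":0,"rz":0}
    - {"fingers":-1,"tx":0,"ty":0,"tz":0,"rx":0,"ry":0,"rz":0}
    - {"fingers":-1,"tx":0,"ty":0,"tz":0,"rx":0,"ry":0,"rz":0}

```text
t: 37.57
tool_pos: [573.2, 6.4, 83.8]
tool_rot: [-0.0, 0.674, 0.739, -0.0]
contact_force: [-0.6, 0.9, -0.5]
opening: 0.6
```

```bash
python3 go.py 573.2 6.6 4 5
```

```text
t 37.6 pos [573.2   6.4  83.8] yawY 5.3 q7 -0.34 open 0.600 F [-0.6  0.9 -0.5]
shift tool axes now [ 0.2  0.1 79.8]  turn(deg, tool) [-0.  -0.   0.3]  shift after turn [ 0.2  0.  79.8]
```

Emit:
carry_out:
  rows:
    - {"fingers":-1,"tx":0,"ty":0,"tz":0.015,"rx":0,"ry":0,"rz":0}
    - {"fingers":-1,"tx":0,"ty":0,"tz":0.02,"rx":0,"ry":0,"rz":0}
    - {"fingers":-1,"tx":0,"ty":0,"tz":0.02,"rx":0,"ry":0,"rz":0}
    - {"fingers":-1,"tx":0,"ty":0,"tz":0.012,"rx":0,"ry":0,"rz":0}
    - {"fingers":-1,"tx":0,"ty":0,"tz":0.006,"rx":0,"ry":0,"rz":0}
    - {"fingers":-1,"tx":0,"ty":0,"tz":0,"rx":0,"ry":0,"rz":0}
    - {"fingers":-1,"tx":0,"ty":0,"tz":0,"rx":0,"ry":0,"rz":0}
    - {"fingers":-1,"tx":0,"ty":0,"tz":0,"rx":0,"ry":0,"rz":0}
    - {"fingers":-1,"tx":0,"ty":0,"tz":0,"rx":0,"ry":0,"rz":0}

```text
t: 38.32
tool_pos: [574.3, 6.6, 12.1]
tool_rot: [0.001, 0.674, 0.739, 0.001]
contact_force: [0.2, -0.1, -1.8]
opening: 0.597
```

```bash
python3 go.py 573.2 6.6 4.2 5; python3 meas.py leaf 573 6.6 44 28
```

```text
t 38.3 pos [574.3   6.6  12.1] yawY 5.2 q7 -0.40 open 0.597 F [ 0.2 -0.1 -1.8]
shift tool axes now [ 0.1 -1.2  7.9]  turn(deg, tool) [ 0.1 -0.   0.2]  shift after turn [ 0.1 -1.1  7.9]
leaf scene top [575.9  -5.2  45.6] 176 side [573.4   3.9] 164
leaf side top [571.   11.9  45.9] 255 side [572.2   4.5] 229
```

Emit:
carry_out:
  rows:
    - {"fingers":-1,"tx":0,"ty":0,"tz":0.004,"rx":0,"ry":0,"rz":0}
    - {"fingers":-1,"tx":0,"ty":0,"tz":0.003,"rx":0,"ry":0,"rz":0}
    - {"fingers":-1,"tx":0,"ty":0,"tz":0.001,"rx":0,"ry":0,"rz":0}
    - {"fingers":-1,"tx":0,"ty":0,"tz":0,"rx":0,"ry":0,"rz":0}
    - {"fingers":-1,"tx":0,"ty":0,"tz":0,"rx":0,"ry":0,"rz":0}
    - {"fingers":-1,"tx":0,"ty":0,"tz":0,"rx":0,"ry":0,"rz":0}

```text
t: 38.92
tool_pos: [573.7, 6.4, 3.9]
tool_rot: [0.0, 0.674, 0.739, 0.0]
contact_force: [-1.4, 0.5, 5.6]
opening: 0.598
```

```bash
python3 go.py 573.2 6.6 4.2 5
```

```text
t 38.9 pos [573.7   6.4   3.9] yawY 5.2 q7 -0.41 open 0.598 F [-1.4  0.5  5.6]
shift tool axes now [ 0.3 -0.5 -0.3]  turn(deg, tool) [0.  0.  0.2]  shift after turn [ 0.3 -0.5 -0.3]
```

Emit:
carry_out:
  rows:
    - {"fingers":0.7,"tx":0,"ty":0,"tz":-0.0005,"rx":0,"ry":0,"rz":0}
    - {"fingers":0.7,"tx":0,"ty":0,"tz":0,"rx":0,"ry":0,"rz":0}
    - {"fingers":0.7,"tx":0,"ty":0,"tz":0,"rx":0,"ry":0,"rz":0}
    - {"fingers":0.7,"tx":0,"ty":0,"tz":0,"rx":0,"ry":0,"rz":0}
    - {"fingers":0.7,"tx":0,"ty":0,"tz":0,"rx":0,"ry":0,"rz":0}
    - {"fingers":0.7,"tx":0,"ty":0,"tz":-0.02,"rx":0,"ry":0,"rz":0}
    - {"fingers":0.7,"tx":0,"ty":0,"tz":-0.03,"rx":0,"ry":0,"rz":0}
    - {"fingers":0.7,"tx":0,"ty":0,"tz":-0.04,"rx":0,"ry":0,"rz":0}
    - {"fingers":0.7,"tx":0,"ty":0,"tz":-0.04,"rx":0,"ry":0,"rz":0}
    - {"fingers":0.42,"tx":0,"ty":0,"tz":0,"rx":0,"ry":0,"rz":0}
    - {"fingers":0.42,"tx":0,"ty":0,"tz":0,"rx":0,"ry":0,"rz":0}
    - {"fingers":0.42,"tx":0,"ty":0,"tz":0,"rx":0,"ry":0,"rz":0}

```text
t: 39.92
tool_pos: [572.8, 6.0, 133.1]
tool_rot: [-0.0, 0.674, 0.738, -0.001]
contact_force: [0.1, 0.2, -0.6]
opening: 0.72
```

```bash
python3 meas.py leaf 573 6.5 40 28 blo 468 -348 40 28 red 482.5 355.5 99 26 yel 411.2 363 99 26; python3 go.py 482.5 355.5 134 83.6;python3 - <<'E'
from h import *
im=cv2.resize(arm.camera('scene')['pixels'][130:370,120:440,::-1],(800,600)); cv2.imwrite('pics/s7.png',im)
E
```

```text
leaf scene top [575.3   1.2  40.4] 319 side [573.4   3.8] 136
leaf side top [570.6   7.8  39.9] 353 side [571.3   4. ] 176
blo scene top [ 471.3 -350.2   40.3] 520 side [ 468.7 -348.4] 202
blo side top [ 465.9 -342.2   40.3] 195 side [ 466.3 -348.3] 141
red scene top [484.5 351.   99.3] 156 side [483.1 355. ] 308
red side top [481.4 357.8  98.7] 832 side [482.  355.7] 616
yel scene top [416.6 359.9  99.4] 128 side [411.6 362.3] 255
yel side top [410.4 365.3  98.8] 914 side [410.6 363.2] 620
t 40.0 pos [572.1   6.  131.8] yawY 5.2 q7 -0.31 open 0.715 F [-0.4 -0.2 -1.1]
shift tool axes now [356.2 -57.5  -2. ]  turn(deg, tool) [ -0.2  -0.1 -78.4]  shift after turn [128.  337.3  -2.2]
```

View pics/s7.png

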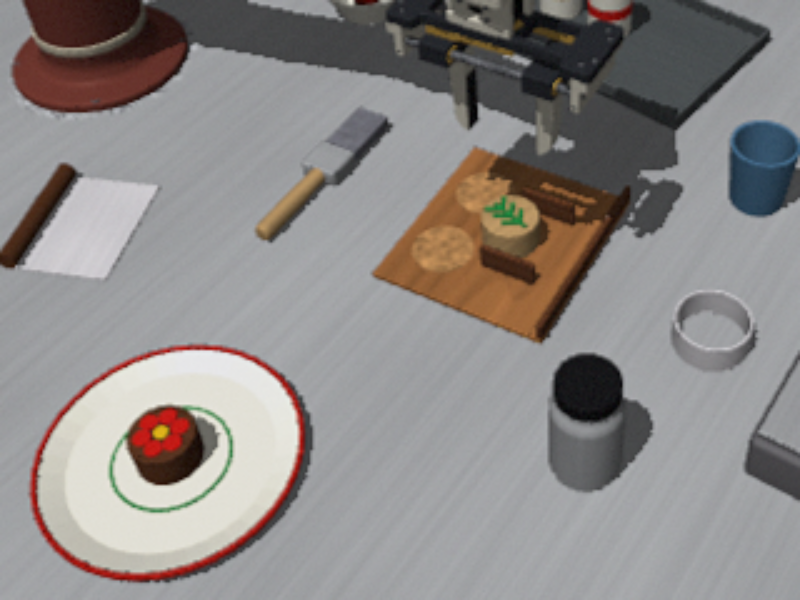

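Emit:
carry_out:
  rows:
    - {"fingers":0.42,"tx":0.0356,"ty":-0.0057,"tz":0,"rx":0,"ry":0,"rz":0}
    - {"fingers":0.42,"tx":0.0356,"ty":-0.0057,"tz":0,"rx":0,"ry":0,"rz":0}
    - {"fingers":0.42,"tx":0.0356,"ty":-0.0057,"tz":0,"rx":0,"ry":0,"rz":0}
    - {"fingers":0.42,"tx":0.0356,"ty":-0.0057,"tz":0,"rx":0,"ry":0,"rz":0}
    - {"fingers":0.42,"tx":0.0356,"ty":-0.0057,"tz":0,"rx":0,"ry":0,"rz":0}
    - {"fingers":0.42,"tx":0.0356,"ty":-0.0057,"tz":0,"rx":0,"ry":0,"rz":0}
    - {"fingers":0.42,"tx":0.0356,"ty":-0.0057,"tz":0,"rx":0,"ry":0,"rz":0}
    - {"fingers":0.42,"tx":0.0356,"ty":-0.0057,"tz":0,"rx":0,"ry":0,"rz":0}
    - {"fingers":0.42,"tx":0.0356,"ty":-0.0057,"tz":0,"rx":0,"ry":0,"rz":0}
    - {"fingers":0.42,"tx":0.0356,"ty":-0.0057,"tz":0,"rx":0,"ry":0,"rz":0}
    - {"fingers":0.42,"tx":0,"ty":0,"tz":0,"rx":0,"ry":0,"rz":-7.13}
    - {"fingers":0.42,"tx":0,"ty":0,"tz":0,"rx":0,"ry":0,"rz":-7.13}
    - {"fingers":0.42,"tx":0,"ty":0,"tz":0,"rx":0,"ry":0,"rz":-7.13}
    - {"fingers":0.42,"tx":0,"ty":0,"tz":0,"rx":0,"ry":0,"rz":-7.13}
    - {"fingers":0.42,"tx":0,"ty":0,"tz":0,"rx":0,"ry":0,"rz":-7.13}
    - {"fingers":0.42,"tx":0,"ty":0,"tz":0,"rx":0,"ry":0,"rz":-7.13}
    - {"fingers":0.42,"tx":0,"ty":0,"tz":0,"rx":0,"ry":0,"rz":-7.13}
    - {"fingers":0.42,"tx":0,"ty":0,"tz":0,"rx":0,"ry":0,"rz":-7.13}
    - {"fingers":0.42,"tx":0,"ty":0,"tz":0,"rx":0,"ry":0,"rz":-7.13}
    - {"fingers":0.42,"tx":0,"ty":0,"tz":0,"rx":0,"ry":0,"rz":-7.13}

```text
t: 41.73
tool_pos: [483.8, 355.2, 131.9]
tool_rot: [-0.001, 0.114, 0.993, -0.001]
contact_force: [0.2, 0.1, 0.5]
opening: 0.711
```

Emit:
carry_out:
  rows:
    - {"fingers":0.42,"tx":0,"ty":0,"tz":0,"rx":0,"ry":0,"rz":-7.13}
    - {"fingers":0.42,"tx":0,"ty":0,"tz":0,"rx":0,"ry":0,"rz":0}
    - {"fingers":0.42,"tx":0,"ty":0,"tz":0,"rx":0,"ry":0,"rz":0}
    - {"fingers":0.42,"tx":0,"ty":0,"tz":0,"rx":0,"ry":0,"rz":0}

```text
t: 42.07
tool_pos: [484.1, 355.6, 132.8]
tool_rot: [-0.001, 0.057, 0.998, -0.0]
contact_force: [0.2, -0.0, -0.3]
opening: 0.707
```

```bash
python3 go.py 482.3 355.4 45 83.6
```

```text
t 42.1 pos [484.1 355.6 132.8] yawY 83.5 q7 0.22 open 0.707 F [ 0.2 -0.  -0.3]
shift tool axes now [ 1.6 -0.3 87.8]  turn(deg, tool) [-0.  -0.1 -0.1]  shift after turn [ 1.7 -0.4 87.8]
```

Emit:
carry_out:
  rows:
    - {"fingers":0.42,"tx":0.0016,"ty":0,"tz":0,"rx":0,"ry":0,"rz":0}
    - {"fingers":0.42,"tx":0,"ty":0,"tz":0.015,"rx":0,"ry":0,"rz":0}
    - {"fingers":0.42,"tx":0,"ty":0,"tz":0.02,"rx":0,"ry":0,"rz":0}
    - {"fingers":0.42,"tx":0,"ty":0,"tz":0.02,"rx":0,"ry":0,"rz":0}
    - {"fingers":0.42,"tx":0,"ty":0,"tz":0.015,"rx":0,"ry":0,"rz":0}
    - {"fingers":0.42,"tx":0,"ty":0,"tz":0.014,"rx":0,"ry":0,"rz":0}
    - {"fingers":0.42,"tx":0,"ty":0,"tz":0,"rx":0,"ry":0,"rz":0}
    - {"fingers":0.42,"tx":0,"ty":0,"tz":0,"rx":0,"ry":0,"rz":0}
    - {"fingers":0.42,"tx":0,"ty":0,"tz":0,"rx":0,"ry":0,"rz":0}
    - {"fingers":0.42,"tx":0,"ty":0,"tz":0,"rx":0,"ry":0,"rz":0}

```text
t: 42.9
tool_pos: [483.3, 356.9, 50.8]
tool_rot: [0.001, 0.056, 0.998, 0.001]
contact_force: [-0.2, -0.5, 0.4]
opening: 0.713
```

```bash
python3 go.py 482.3 355.4 45 83.6
```

```text
t 42.9 pos [483.3 356.9  50.8] yawY 83.6 q7 0.14 open 0.713 F [-0.2 -0.5  0.4]
shift tool axes now [ 0.8 -1.6  5.8]  turn(deg, tool) [0.1 0.1 0. ]  shift after turn [ 0.8 -1.6  5.8]
```

Emit:
carry_out:
  rows:
    - {"fingers":0.42,"tx":0.0005,"ty":-0.001,"tz":0.003,"rx":0,"ry":0,"rz":0}
    - {"fingers":0.42,"tx":0,"ty":0,"tz":0,"rx":0,"ry":0,"rz":0}
    - {"fingers":0.42,"tx":0,"ty":0,"tz":0,"rx":0,"ry":0,"rz":0}
    - {"fingers":-1,"tx":0,"ty":0,"tz":0,"rx":0,"ry":0,"rz":0}
    - {"fingers":-1,"tx":0,"ty":0,"tz":0,"rx":0,"ry":0,"rz":0}
    - {"fingers":-1,"tx":0,"ty":0,"tz":0,"rx":0,"ry":0,"rz":0}
    - {"fingers":-1,"tx":0,"ty":0,"tz":0,"rx":0,"ry":0,"rz":0}
    - {"fingers":-1,"tx":0,"ty":0,"tz":0,"rx":0,"ry":0,"rz":0}
    - {"fingers":-1,"tx":0,"ty":0,"tz":0,"rx":0,"ry":0,"rz":0}
    - {"fingers":-1,"tx":0,"ty":0,"tz":0,"rx":0,"ry":0,"rz":0}

```text
t: 43.73
tool_pos: [482.3, 355.8, 46.8]
tool_rot: [0.0, 0.055, 0.998, 0.001]
contact_force: [0.2, 1.3, 0.0]
opening: 0.557
```

```bash
python3 go.py 523 -41 110 95
```

```text
t 43.7 pos [482.3 355.8  46.8] yawY 83.7 q7 0.14 open 0.557 F [0.2 1.3 0. ]
shift tool axes now [ -84.3 -389.8  -63.8]  turn(deg, tool) [  0.1   0.  -11.3]  shift after turn [  -6.  -398.8  -63.2]
```

Emit:
carry_out:
  rows:
    - {"fingers":-1,"tx":0,"ty":0,"tz":-0.013,"rx":0,"ry":0,"rz":0}
    - {"fingers":-1,"tx":0,"ty":0,"tz":-0.02,"rx":0,"ry":0,"rz":0}
    - {"fingers":-1,"tx":0,"ty":0,"tz":-0.02,"rx":0,"ry":0,"rz":0}
    - {"fingers":-1,"tx":0,"ty":0,"tz":-0.01,"rx":0,"ry":0,"rz":0}
    - {"fingers":-1,"tx":-0.0035,"ty":-0.0162,"tz":0,"rx":0,"ry":0,"rz":0}
    - {"fingers":-1,"tx":-0.007,"ty":-0.0325,"tz":0,"rx":0,"ry":0,"rz":0}
    - {"fingers":-1,"tx":-0.007,"ty":-0.0325,"tz":0,"rx":0,"ry":0,"rz":0}
    - {"fingers":-1,"tx":-0.007,"ty":-0.0325,"tz":0,"rx":0,"ry":0,"rz":0}
    - {"fingers":-1,"tx":-0.007,"ty":-0.0325,"tz":0,"rx":0,"ry":0,"rz":0}
    - {"fingers":-1,"tx":-0.007,"ty":-0.0325,"tz":0,"rx":0,"ry":0,"rz":0}
    - {"fingers":-1,"tx":-0.007,"ty":-0.0325,"tz":0,"rx":0,"ry":0,"rz":0}
    - {"fingers":-1,"tx":-0.007,"ty":-0.0325,"tz":0,"rx":0,"ry":0,"rz":0}
    - {"fingers":-1,"tx":-0.007,"ty":-0.0325,"tz":0,"rx":0,"ry":0,"rz":0}
    - {"fingers":-1,"tx":-0.007,"ty":-0.0325,"tz":0,"rx":0,"ry":0,"rz":0}
    - {"fingers":-1,"tx":-0.007,"ty":-0.0325,"tz":0,"rx":0,"ry":0,"rz":0}
    - {"fingers":-1,"tx":-0.007,"ty":-0.0325,"tz":0,"rx":0,"ry":0,"rz":0}
    - {"fingers":-1,"tx":-0.0035,"ty":-0.0162,"tz":0,"rx":0,"ry":0,"rz":0}
    - {"fingers":-1,"tx":0,"ty":0,"tz":0,"rx":0,"ry":0,"rz":-5.6}
    - {"fingers":-1,"tx":0,"ty":0,"tz":0,"rx":0,"ry":0,"rz":-5.7}
    - {"fingers":-1,"tx":0,"ty":0,"tz":0,"rx":0,"ry":0,"rz":0}

```text
t: 45.4
tool_pos: [521.6, -43.1, 109.1]
tool_rot: [-0.001, -0.043, 0.999, -0.0]
contact_force: [0.2, -0.2, -2.6]
opening: 0.556
```

Emit:
carry_out:
  rows:
    - {"fingers":-1,"tx":0,"ty":0,"tz":0,"rx":0,"ry":0,"rz":0}
    - {"fingers":-1,"tx":0,"ty":0,"tz":0,"rx":0,"ry":0,"rz":0}
    - {"fingers":-1,"tx":0,"ty":0,"tz":0,"rx":0,"ry":0,"rz":0}

```text
t: 45.65
tool_pos: [522.3, -41.6, 109.6]
tool_rot: [-0.0, -0.043, 0.999, -0.0]
contact_force: [0.0, -0.1, -2.3]
opening: 0.554
```

```bash
python3 go.py 523 -41 49 95;  python3 meas.py red 523 -41 160 26
```

```text
t 45.6 pos [522.3 -41.6 109.6] yawY 94.9 q7 0.97 open 0.554 F [ 0.  -0.1 -2.3]
shift tool axes now [-0.8  0.5 60.6]  turn(deg, tool) [-0.  -0.  -0.1]  shift after turn [-0.8  0.5 60.6]
red scene top [537.1 -43.7 161.1] 168 side [523.1 -42.4] 550
red side top [518.1  -1.9 159. ] 1 side [521.2 -41.3] 570
```

Emit:
carry_out:
  rows:
    - {"fingers":-1,"tx":-0.0006,"ty":0.0006,"tz":0.012,"rx":0,"ry":0,"rz":0}
    - {"fingers":-1,"tx":0,"ty":0,"tz":0.016,"rx":0,"ry":0,"rz":0}
    - {"fingers":-1,"tx":0,"ty":0,"tz":0.014,"rx":0,"ry":0,"rz":0}
    - {"fingers":-1,"tx":0,"ty":0,"tz":0.008,"rx":0,"ry":0,"rz":0}
    - {"fingers":-1,"tx":0,"ty":0,"tz":0.004,"rx":0,"ry":0,"rz":0}
    - {"fingers":-1,"tx":0,"ty":0,"tz":0,"rx":0,"ry":0,"rz":0}
    - {"fingers":-1,"tx":0,"ty":0,"tz":0,"rx":0,"ry":0,"rz":0}
    - {"fingers":-1,"tx":0,"ty":0,"tz":0,"rx":0,"ry":0,"rz":0}
    - {"fingers":-1,"tx":0,"ty":0,"tz":0,"rx":0,"ry":0,"rz":0}

```text
t: 46.5
tool_pos: [523.6, -41.0, 56.2]
tool_rot: [0.001, -0.043, 0.999, 0.0]
contact_force: [-1.1, -0.1, -3.9]
opening: 0.56
```

```bash
python3 go.py 523 -41 49 95
```

```text
t 46.5 pos [523.6 -41.   56.2] yawY 94.9 q7 0.89 open 0.560 F [-1.1 -0.1 -3.9]
shift tool axes now [0.6 0.  7.2]  turn(deg, tool) [-0.   0.1 -0.1]  shift after turn [0.6 0.  7.2]
```

Emit:
carry_out:
  rows:
    - {"fingers":-1,"tx":0,"ty":0,"tz":0.004,"rx":0,"ry":0,"rz":0}
    - {"fingers":-1,"tx":0,"ty":0,"tz":0.002,"rx":0,"ry":0,"rz":0}
    - {"fingers":-1,"tx":0,"ty":0,"tz":0.001,"rx":0,"ry":0,"rz":0}
    - {"fingers":-1,"tx":0,"ty":0,"tz":0,"rx":0,"ry":0,"rz":0}
    - {"fingers":-1,"tx":0,"ty":0,"tz":0,"rx":0,"ry":0,"rz":0}
    - {"fingers":-1,"tx":0,"ty":0,"tz":0,"rx":0,"ry":0,"rz":0}

```text
t: 47.0
tool_pos: [523.0, -41.3, 48.7]
tool_rot: [-0.0, -0.043, 0.999, -0.0]
contact_force: [-1.3, -0.8, 1.3]
opening: 0.552
```

```bash
python3 go.py 523 -41 49 95
```

```text
t 47.0 pos [523.  -41.3  48.7] yawY 94.9 q7 0.88 open 0.552 F [-1.3 -0.8  1.3]
shift tool axes now [-0.1  0.3 -0.3]  turn(deg, tool) [-0.  -0.  -0.1]  shift after turn [-0.1  0.3 -0.3]
```

Emit:
carry_out:
  rows:
    - {"fingers":0.42,"tx":0,"ty":0,"tz":0,"rx":0,"ry":0,"rz":0}
    - {"fingers":0.42,"tx":0,"ty":0,"tz":0,"rx":0,"ry":0,"rz":0}
    - {"fingers":0.42,"tx":0,"ty":0,"tz":0,"rx":0,"ry":0,"rz":0}
    - {"fingers":0.42,"tx":0,"ty":0,"tz":0,"rx":0,"ry":0,"rz":0}
    - {"fingers":0.42,"tx":0,"ty":0,"tz":-0.015,"rx":0,"ry":0,"rz":0}
    - {"fingers":0.42,"tx":0,"ty":0,"tz":-0.025,"rx":0,"ry":0,"rz":0}
    - {"fingers":0.42,"tx":0,"ty":0,"tz":-0.03,"rx":0,"ry":0,"rz":0}
    - {"fingers":0.42,"tx":0,"ty":0,"tz":-0.015,"rx":0,"ry":0,"rz":0}
    - {"fingers":0.42,"tx":0,"ty":0,"tz":0,"rx":0,"ry":0,"rz":0}
    - {"fingers":0.42,"tx":0,"ty":0,"tz":0,"rx":0,"ry":0,"rz":0}

```text
t: 47.83
tool_pos: [523.4, -41.2, 133.9]
tool_rot: [0.001, -0.043, 0.999, -0.0]
contact_force: [-0.3, -0.0, -0.3]
opening: 0.711
```

Emit:
carry_out:
  rows:
    - {"fingers":0.42,"tx":0.0064,"ty":0.0343,"tz":0,"rx":0,"ry":0,"rz":0}
    - {"fingers":0.42,"tx":0.0064,"ty":0.0343,"tz":0,"rx":0,"ry":0,"rz":0}
    - {"fingers":0.42,"tx":0.0064,"ty":0.0343,"tz":0,"rx":0,"ry":0,"rz":0}
    - {"fingers":0.42,"tx":0.0064,"ty":0.0343,"tz":0,"rx":0,"ry":0,"rz":0}
    - {"fingers":0.42,"tx":0.0064,"ty":0.0343,"tz":0,"rx":0,"ry":0,"rz":0}
    - {"fingers":0.42,"tx":0.0064,"ty":0.0343,"tz":0,"rx":0,"ry":0,"rz":0}
    - {"fingers":0.42,"tx":0.0064,"ty":0.0343,"tz":0,"rx":0,"ry":0,"rz":0}
    - {"fingers":0.42,"tx":0.0064,"ty":0.0343,"tz":0,"rx":0,"ry":0,"rz":0}
    - {"fingers":0.42,"tx":0.0064,"ty":0.0343,"tz":0,"rx":0,"ry":0,"rz":0}
    - {"fingers":0.42,"tx":0.0064,"ty":0.0343,"tz":0,"rx":0,"ry":0,"rz":0}
    - {"fingers":0.42,"tx":0.0064,"ty":0.0343,"tz":0,"rx":0,"ry":0,"rz":0}
    - {"fingers":0.42,"tx":0.0064,"ty":0.0343,"tz":0,"rx":0,"ry":0,"rz":0}
    - {"fingers":0.42,"tx":0,"ty":0,"tz":0,"rx":0,"ry":0,"rz":5.7}
    - {"fingers":0.42,"tx":0,"ty":0,"tz":0,"rx":0,"ry":0,"rz":5.6}
    - {"fingers":0.42,"tx":0,"ty":0,"tz":0,"rx":0,"ry":0,"rz":0}
    - {"fingers":0.42,"tx":0,"ty":0,"tz":0,"rx":0,"ry":0,"rz":0}
    - {"fingers":0.42,"tx":0,"ty":0,"tz":0,"rx":0,"ry":0,"rz":0}

```text
t: 49.25
tool_pos: [411.1, 361.3, 132.5]
tool_rot: [-0.0, 0.055, 0.998, -0.001]
contact_force: [0.8, 0.3, 0.1]
opening: 0.711
```

```bash
python3 meas.py red 523 -41 101 26;python3 go.py 411 362.9 45 83.6
```

```text
red scene top [525.9 -44.3 101.2] 298 side [523.7 -41.8] 421
red side top None 0 side [521.8 -41.1] 20
t 49.4 pos [411.2 361.6 133. ] yawY 83.7 q7 0.10 open 0.710 F [ 0.2 -0.5  0.9]
shift tool axes now [ 0.3  1.4 88. ]  turn(deg, tool) [-0.  -0.   0.1]  shift after turn [ 0.4  1.3 88. ]
```

Emit:
carry_out:
  rows:
    - {"fingers":0.42,"tx":0,"ty":0.0005,"tz":0.015,"rx":0,"ry":0,"rz":0}
    - {"fingers":0.42,"tx":0,"ty":0,"tz":0.02,"rx":0,"ry":0,"rz":0}
    - {"fingers":0.42,"tx":0,"ty":0,"tz":0.02,"rx":0,"ry":0,"rz":0}
    - {"fingers":0.42,"tx":0,"ty":0,"tz":0.017,"rx":0,"ry":0,"rz":0}
    - {"fingers":0.42,"tx":0,"ty":0,"tz":0.014,"rx":0,"ry":0,"rz":0}
    - {"fingers":0.42,"tx":0,"ty":0,"tz":0,"rx":0,"ry":0,"rz":0}
    - {"fingers":0.42,"tx":0,"ty":0,"tz":0,"rx":0,"ry":0,"rz":0}
    - {"fingers":0.42,"tx":0,"ty":0,"tz":0,"rx":0,"ry":0,"rz":0}
    - {"fingers":0.42,"tx":0,"ty":0,"tz":0,"rx":0,"ry":0,"rz":0}

```text
t: 50.1
tool_pos: [411.6, 363.5, 48.7]
tool_rot: [0.001, 0.056, 0.998, 0.001]
contact_force: [-0.2, -0.3, -0.0]
opening: 0.71
```

```bash
python3 go.py 411 362.9 45 83.6
```

```text
t 50.1 pos [411.6 363.5  48.7] yawY 83.6 q7 -0.00 open 0.710 F [-0.2 -0.3 -0. ]
shift tool axes now [ 0.6 -0.7  3.7]  turn(deg, tool) [0.1 0.1 0. ]  shift after turn [ 0.6 -0.6  3.7]
```

Emit:
carry_out:
  rows:
    - {"fingers":0.42,"tx":0,"ty":0,"tz":0.001,"rx":0,"ry":0,"rz":0}
    - {"fingers":0.42,"tx":0,"ty":0,"tz":0,"rx":0,"ry":0,"rz":0}
    - {"fingers":-1,"tx":0,"ty":0,"tz":0,"rx":0,"ry":0,"rz":0}
    - {"fingers":-1,"tx":0,"ty":0,"tz":0,"rx":0,"ry":0,"rz":0}
    - {"fingers":-1,"tx":0,"ty":0,"tz":0,"rx":0,"ry":0,"rz":0}
    - {"fingers":-1,"tx":0,"ty":0,"tz":0,"rx":0,"ry":0,"rz":0}
    - {"fingers":-1,"tx":0,"ty":0,"tz":0,"rx":0,"ry":0,"rz":0}
    - {"fingers":-1,"tx":0,"ty":0,"tz":0,"rx":0,"ry":0,"rz":0}
    - {"fingers":-1,"tx":0,"ty":0,"tz":0,"rx":0,"ry":0,"rz":0}

```text
t: 50.85
tool_pos: [411.2, 363.3, 46.8]
tool_rot: [0.0, 0.055, 0.998, 0.0]
contact_force: [-0.5, 1.2, 2.1]
opening: 0.552
```

```bash
python3 go.py 515.3 44.7 110 95
```

```text
t 50.9 pos [411.2 363.3  46.8] yawY 83.6 q7 -0.01 open 0.552 F [-0.5  1.2  2.1]
shift tool axes now [-138.7 -305.   -63.5]  turn(deg, tool) [  0.    0.  -11.4]  shift after turn [ -75.9 -326.4  -63.2]
```

Emit:
carry_out:
  rows:
    - {"fingers":-1,"tx":0,"ty":0,"tz":-0.013,"rx":0,"ry":0,"rz":0}
    - {"fingers":-1,"tx":0,"ty":0,"tz":-0.02,"rx":0,"ry":0,"rz":0}
    - {"fingers":-1,"tx":0,"ty":0,"tz":-0.02,"rx":0,"ry":0,"rz":0}
    - {"fingers":-1,"tx":0,"ty":0,"tz":-0.01,"rx":0,"ry":0,"rz":0}
    - {"fingers":-1,"tx":-0.007,"ty":-0.0152,"tz":0,"rx":0,"ry":0,"rz":0}
    - {"fingers":-1,"tx":-0.0139,"ty":-0.0305,"tz":0,"rx":0,"ry":0,"rz":0}
    - {"fingers":-1,"tx":-0.0139,"ty":-0.0305,"tz":0,"rx":0,"ry":0,"rz":0}
    - {"fingers":-1,"tx":-0.0139,"ty":-0.0305,"tz":0,"rx":0,"ry":0,"rz":0}
    - {"fingers":-1,"tx":-0.0139,"ty":-0.0305,"tz":0,"rx":0,"ry":0,"rz":0}
    - {"fingers":-1,"tx":-0.0139,"ty":-0.0305,"tz":0,"rx":0,"ry":0,"rz":0}
    - {"fingers":-1,"tx":-0.0139,"ty":-0.0305,"tz":0,"rx":0,"ry":0,"rz":0}
    - {"fingers":-1,"tx":-0.0139,"ty":-0.0305,"tz":0,"rx":0,"ry":0,"rz":0}
    - {"fingers":-1,"tx":-0.0139,"ty":-0.0305,"tz":0,"rx":0,"ry":0,"rz":0}
    - {"fingers":-1,"tx":-0.0139,"ty":-0.0305,"tz":0,"rx":0,"ry":0,"rz":0}
    - {"fingers":-1,"tx":-0.0069,"ty":-0.0152,"tz":0,"rx":0,"ry":0,"rz":0}
    - {"fingers":-1,"tx":0,"ty":0,"tz":0,"rx":0,"ry":0,"rz":-5.7}
    - {"fingers":-1,"tx":0,"ty":0,"tz":0,"rx":0,"ry":0,"rz":-5.7}
    - {"fingers":-1,"tx":0,"ty":0,"tz":0,"rx":0,"ry":0,"rz":0}
    - {"fingers":-1,"tx":0,"ty":0,"tz":0,"rx":0,"ry":0,"rz":0}
    - {"fingers":-1,"tx":0,"ty":0,"tz":0,"rx":0,"ry":0,"rz":0}

```text
t: 52.52
tool_pos: [515.1, 44.5, 109.5]
tool_rot: [-0.0, -0.043, 0.999, -0.0]
contact_force: [-0.3, -0.4, -2.5]
opening: 0.558
```

```bash
python3 go.py 515.3 44.7 48.8 95;  python3 meas.py yel 515.3 44.7 160 26
```

```text
t 52.5 pos [515.1  44.5 109.5] yawY 95.0 q7 0.81 open 0.558 F [-0.3 -0.4 -2.5]
shift tool axes now [-0.3  0.2 60.7]  turn(deg, tool) [-0. -0. -0.]  shift after turn [-0.2  0.2 60.7]
yel scene top [529.7  41.2 161. ] 140 side [515.6  43.6] 501
yel side top None 0 side [514.1  44.6] 553
```

Emit:
carry_out:
  rows:
    - {"fingers":-1,"tx":-0.0004,"ty":0.0005,"tz":0.012,"rx":0,"ry":0,"rz":0}
    - {"fingers":-1,"tx":0,"ty":0,"tz":0.016,"rx":0,"ry":0,"rz":0}
    - {"fingers":-1,"tx":0,"ty":0,"tz":0.014,"rx":0,"ry":0,"rz":0}
    - {"fingers":-1,"tx":0,"ty":0,"tz":0.008,"rx":0,"ry":0,"rz":0}
    - {"fingers":-1,"tx":0,"ty":0,"tz":0.004,"rx":0,"ry":0,"rz":0}
    - {"fingers":-1,"tx":0,"ty":0,"tz":0,"rx":0,"ry":0,"rz":0}
    - {"fingers":-1,"tx":0,"ty":0,"tz":0,"rx":0,"ry":0,"rz":0}
    - {"fingers":-1,"tx":0,"ty":0,"tz":0,"rx":0,"ry":0,"rz":0}
    - {"fingers":-1,"tx":0,"ty":0,"tz":0,"rx":0,"ry":0,"rz":0}

```text
t: 53.37
tool_pos: [516.4, 45.2, 56.2]
tool_rot: [0.001, -0.044, 0.999, 0.0]
contact_force: [0.4, 1.4, -3.2]
opening: 0.557
```

```bash
python3 go.py 515.3 44.7 48.8 95
```

```text
t 53.4 pos [516.4  45.2  56.2] yawY 95.0 q7 0.73 open 0.557 F [ 0.4  1.4 -3.2]
shift tool axes now [ 1.1 -0.4  7.4]  turn(deg, tool) [0.  0.1 0. ]  shift after turn [ 1.1 -0.4  7.4]
```

Emit:
carry_out:
  rows:
    - {"fingers":-1,"tx":0.0004,"ty":0,"tz":0.004,"rx":0,"ry":0,"rz":0}
    - {"fingers":-1,"tx":0,"ty":0,"tz":0.002,"rx":0,"ry":0,"rz":0}
    - {"fingers":-1,"tx":0,"ty":0,"tz":0.001,"rx":0,"ry":0,"rz":0}
    - {"fingers":-1,"tx":0,"ty":0,"tz":0,"rx":0,"ry":0,"rz":0}
    - {"fingers":-1,"tx":0,"ty":0,"tz":0,"rx":0,"ry":0,"rz":0}
    - {"fingers":-1,"tx":0,"ty":0,"tz":0,"rx":0,"ry":0,"rz":0}

```text
t: 53.87
tool_pos: [515.4, 44.7, 48.7]
tool_rot: [-0.0, -0.044, 0.999, -0.0]
contact_force: [-0.4, -0.5, 1.4]
opening: 0.556
```

```bash
python3 go.py 515.3 44.7 48.8 95
```

```text
t 53.9 pos [515.4  44.7  48.7] yawY 95.0 q7 0.72 open 0.556 F [-0.4 -0.5  1.4]
shift tool axes now [ 0.1 -0.  -0.1]  turn(deg, tool) [-0. -0.  0.]  shift after turn [ 0.1 -0.  -0.1]
```

Emit:
carry_out:
  rows:
    - {"fingers":0.42,"tx":0,"ty":0,"tz":0,"rx":0,"ry":0,"rz":0}
    - {"fingers":0.42,"tx":0,"ty":0,"tz":0,"rx":0,"ry":0,"rz":0}
    - {"fingers":0.42,"tx":0,"ty":0,"tz":0,"rx":0,"ry":0,"rz":0}
    - {"fingers":0.42,"tx":0,"ty":0,"tz":0,"rx":0,"ry":0,"rz":0}
    - {"fingers":0.42,"tx":0,"ty":0,"tz":-0.015,"rx":0,"ry":0,"rz":0}
    - {"fingers":0.42,"tx":0,"ty":0,"tz":-0.025,"rx":0,"ry":0,"rz":0}
    - {"fingers":0.42,"tx":0,"ty":0,"tz":-0.03,"rx":0,"ry":0,"rz":0}
    - {"fingers":0.42,"tx":0,"ty":0,"tz":-0.03,"rx":0,"ry":0,"rz":0}
    - {"fingers":0.42,"tx":0,"ty":0,"tz":-0.03,"rx":0,"ry":0,"rz":0}
    - {"fingers":0.42,"tx":0,"ty":0,"tz":0,"rx":0,"ry":0,"rz":0}
    - {"fingers":0.42,"tx":0,"ty":0,"tz":0,"rx":0,"ry":0,"rz":0}
    - {"fingers":0.42,"tx":0,"ty":0,"tz":0,"rx":0,"ry":0,"rz":0}

```text
t: 54.87
tool_pos: [514.9, 44.4, 177.9]
tool_rot: [-0.001, -0.044, 0.999, -0.0]
contact_force: [-0.7, -1.6, -0.5]
opening: 0.71
```

```bash
python3 meas.py red 523 -41 101 26 yel 515.3 44.7 101 26 leaf 573 6 40 28 blo 468 -348 40 28 cup 750 188 75 34 shaker 757 -167 110 30; python3 - <<'E'
from h import *
print(arm.state()['tool_pos'])
np.set_printoptions(precision=1,suppress=True)
for k in ['scene','side']:
    c=arm.camera(k)
    for n in ['brush','cup','shaker']:
        for d in arm.trace(n,k)[:1]: print(k,n,np.median(world(c,d['pixels']),0))
    cv2.imwrite('pics/f_%s.png'%k,cv2.resize(c['pixels'][100:370,100:460,::-1],(800,600)))
E
```

```text
red scene top [526.  -44.1 101. ] 297 side [523.7 -41.8] 420
red side top [512.9 -38.9 100.6] 183 side [521.8 -41.3] 313
yel scene top [518.1  41.8 101.1] 256 side [515.9  44.1] 376
yel side top [513.4  47.8 100.6] 365 side [514.1  44.8] 517
leaf scene top [574.7   1.2  40.4] 324 side [573.   4.] 133
leaf side top [572.5   7.8  40. ] 317 side [571.1   4. ] 148
blo scene top [ 471.4 -350.1   40.4] 527 side [ 468.7 -348.5] 197
blo side top [ 466.  -342.4   40.2] 197 side [ 466.2 -347.5] 143
cup scene top [750.  186.1  74.2] 153 side [747.6 184.1] 502
cup side top [747.6 188.9  74.1] 226 side [742.9 188.9] 724
shaker scene top [ 758.7 -169.6  109.9] 527 side [ 757.  -166.7] 693
shaker side top [ 753.8 -164.   109.6] 219 side [ 756.  -168.4] 549
[514.54124949  44.34498128 177.12688286]
scene brush [362.9  -8.9  17.9]
scene cup [751.2 174.6  52. ]
scene shaker [ 765.8 -185.3   84. ]
side brush [353.2  15.4  17.7]
side cup [744.9 192.2  49.9]
side shaker [ 746.3 -146.    72.8]
```

View pics/f_scene.png

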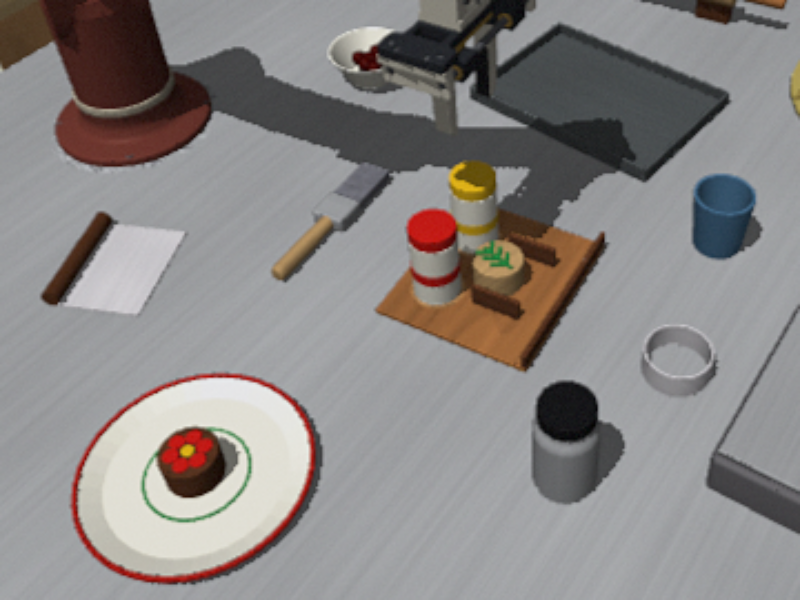

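The final view shows both jars on their spots (red at 434,258 and yellow at 474,205), the leaf mould in the niche (498,262), and the blossom on the plate (192,462). The gripper is clear. I'm handing in.

```bash
python3 -c "
from plant import arm
print(arm.finish_job())"
```

```text
the job is handed in; nothing more can be done
None
```

I handed the job in at about 55 s of the 136 s allowed; no verdict is reported. I moved the yellow and then the red jar to the pan, and set the blossom mould on the plate. I then put the leaf mould in the niche and returned the red and the yellow jar to their spots.

**Last checks (camera fits):**
- **Jars:** both stand upright within about 1 mm of where they started.
- **Leaf mould:** it is about 3 mm from the niche's middle (limit 12 mm).
- **Blossom mould:** it is about 3 mm from the plate's centre (limit 15 mm).
- **Cup, shaker and brush:** they show no shift beyond measuring noise, up to about 4 mm.
- **Gripper:** it is open and about 75 mm or more above everything.

**What went wrong or disagreed:**
- **Fingertip height:** the fingertips measured about 8 mm above the reported TCP, where the interface text says 22 mm ahead of it.
- **Effect on the blossom:** my first two tries at it only closed on its top. They slid it about 5 mm inside the niche, still upright and after the jars were already on the pan. I corrected the height, and the third grasp held.
- **Jar grip:** on the way out, the jars were held only by about their top 15 mm. I gripped them lower when putting them back.
- **Camera agreement:** the two cameras disagree by about 2 mm throughout.

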